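# Load the rocket inspection carousel

### The job

Get the toy rockets ready for inspection: clear the nut driver out of the carousel into the grey tool tray, lying flat, and lay every standing rocket on its side in a carousel cradle of its own. Set each rocket down only in the cradle at the yellow pointer (never put a rocket into, or touch one in, a cradle elsewhere), and turn the carousel by a click, for which it has a crank with an upright knob, to bring an empty cradle there for the next. When all the rockets are cradled, the carousel rests in a click and an empty cradle is at the pointer, switch the lamp on last by pushing its lever right over; leave the ladybird and the loose crank handle alone.

Things in the scene. Friction and masses are not known exactly. Their poses are not given: they have to be found in the camera images.
- rocket_chrome: tin toy rocket, chrome body with red nose and fins, 160 mm tall, about 160 g; may be absent. Stands upright on four fins at the start. Origin at the centre of its foot, z along its axis to the nose. Body a 40 mm diameter cylinder from 16 to 122 mm above the foot, then a rounded nose; the fins reach 32 mm from the axis and 22 mm up from the foot
- rocket_chrome_mid (a point): middle of rocket_chrome, on its axis 80 mm above the foot (axes as the rocket's)
- rocket_blue: tin toy rocket, blue body with yellow nose and fins, 160 mm tall, about 160 g; may be absent. Stands upright on four fins at the start. Origin at the centre of its foot, z along its axis to the nose. Body a 40 mm diameter cylinder from 16 to 122 mm above the foot, then a rounded nose; the fins reach 32 mm from the axis and 22 mm up from the foot
- rocket_blue_mid (a point): middle of rocket_blue, on its axis 80 mm above the foot (axes as the rocket's)
- rocket_green: tin toy rocket, green body with white nose and fins, 160 mm tall, about 160 g; may be absent. Stands upright on four fins at the start. Origin at the centre of its foot, z along its axis to the nose. Body a 40 mm diameter cylinder from 16 to 122 mm above the foot, then a rounded nose; the fins reach 32 mm from the axis and 22 mm up from the foot
- rocket_green_mid (a point): middle of rocket_green, on its axis 80 mm above the foot (axes as the rocket's)
- stand: fixed stand of the carousel, steel disc 200 mm across, 24 mm high, with a yellow pointer lying flat on the bench that sticks out along the stand's -x side and marks the loading station. Origin on the bench on the carousel's axis, z up; placed and turned differently each time (the pointer faces the robot roughly)
- mark (a point): loading station: the point 125 mm from the carousel's axis above the yellow pointer, 78 mm above the bench, where the seat point of the cradle now at the pointer lies (axes as the stand's); a rocket is laid there along the stand's y
- carousel (a joint): angle of the carousel deck in rad, 0 at the start, growing counter-clockwise from above; turns either way without end, with a detent every quarter turn (0, 1.57, 3.14, ...) that pulls the deck in from up to 0.6 rad away once let go (settles in about 1 s). About 6 N at the crank knob lifts it out. Plywood deck 344 mm across, top 36 mm above the bench, four alike cradles
- cradle0 (a point): seat point of cradle 0: where the middle of a seated rocket is, 125 mm from the carousel's axis, 78 mm above the bench. Axes as the deck's: a rocket here lies along this point's y axis, nose either way. Holds the nut driver and is at the pointer at the start
- cradle1 (a point): seat point of cradle 1: where the middle of a seated rocket is, 125 mm from the carousel's axis, 78 mm above the bench. Axes as the deck's: a rocket here lies along this point's x axis, nose either way. Two V saddles 12 mm thick, 40 mm either side of the seat point along the rocket; 90 degree V, 48 mm wide, from 28 to 4 mm below the seat point; free between them down to the deck
- cradle2 (a point): seat point of cradle 2: where the middle of a seated rocket is, 125 mm from the carousel's axis, 78 mm above the bench. Axes as the deck's: a rocket here lies along this point's y axis, nose either way. Shaped as cradle 1
- cradle3 (a point): seat point of cradle 3: where the middle of a seated rocket is, 125 mm from the carousel's axis, 78 mm above the bench. Axes as the deck's: a rocket here lies along this point's x axis, nose either way. Shaped as cradle 1
- crank_knob (a point): upright round aluminium knob of the carousel's crank, 20 mm diameter, from 126 to 168 mm above the bench, 58 mm from the carousel's axis, fixed to the deck and turning with it; it stands between two cradles as seen from above when the deck is in a detent. This point is on its axis, 150 mm above the bench. The crank arm under it is at 118 to 126 mm; the hub is 20 mm in radius
- nut_driver: nut driver lying level, 160 mm long, 28 mm thick, about 150 g: red round handle from x = -85 to 15 mm, thin shaft, steel socket from 32 to 75 mm. Origin under its axis (axis at z = 14 mm), x along it to the socket. At the start it lies across the V saddles of the cradle at the pointer, its axis 70 mm above the bench
- nut_driver_mid (a point): point on the nut driver's axis, 14 mm above its origin (axes as the driver's)
- tray: grey open tool tray, 210 (x) by 130 (y) by 30 mm high, 5 mm walls and floor, fixed to the bench. Origin under its centre
- lamp_switch (a joint): switch lever of the inspection lamp: 0 = off (leaning to the block's -x side), 1.0 rad = on (leaning to +x); stays where it is left
- lamp_switch_tip (a point): tip of the red switch lever, 80 mm long (axes as the lever's)
- lamp_switch_base: grey block under the switch lever, fixed; origin at its underside; the lever swings in the block's x-z plane
- ladybird: red tin ladybird, 95 by 80 by 41 mm; bystander, origin at its underside
- crank_handle: loose aluminium crank handle, 110 mm long with an upright 60 mm knob; bystander, origin at its underside

How it is judged:
By the outcome, as a careful person would: the job done as asked, in the order asked, and still so for the second after the job is handed in, with the robot touching nothing.
Of rocket_chrome, rocket_blue, rocket_green only 2 to 3 are there at a start; the rules pass over those that are not, and their reading is None.
At some moment in a run one of nut_driver, rocket_chrome, rocket_blue, rocket_green may be knocked a few centimetres aside while the robot is not near it.
Once in a run the grip may slacken for a moment while it holds something.
It also fails if it takes over 210 s, if anything falls off the work surface, if the arm or the gripper's body presses on something with over 40 N, if the wrist force passes 120 N, or if a joint passes its speed limit or range.

### The arm

A 6-joint arm with a two-finger parallel gripper is mounted at the origin on the work surface. World frame = base frame: x ahead of the robot, y to its left, z up, the work surface at z = 0. Lengths are in m, angles in rad, forces in N, time in s.
With the tool pointing down it reaches from about 0.35 to 0.85 m from the base axis. Payload 8.1 kg.
Tool frame: the origin (TCP) lies midway between the tips of the shut fingers; the grasp point (between the pads) lies 19 mm behind it; z points along the fingers, y is the direction in which the jaws open and shut (so a half turn about z gives the same grasp; the last joint's range is limited). The gripper opens to 93 mm and grips with 3 to 60 N. Pads are 15 mm wide; open, the fingers measure 128 mm over their backs; the gripper's body (75 mm by 188 mm) begins 65 mm behind the grasp point.
Start: joints at [-1.363, 0.13, 1.488, -0, 1.523, -0.085], TCP at [0.173, -0.574, 0.219] pointing down, gripper open.
Joint ranges: [-2.96, 2.96], [-0.89, 2.26], [0.02, 2.5], [-1.34, 4.48], [0, 2.73], [-2.66, 2.66]. Speed limits (rad/s): [2.39, 2.39, 2.79, 3.14, 3.14, 3.14].

### API

Orientations are given as a rotation vector (axis times angle).
In Python, from plant import robot, optics, ticket gives the robot as it stands.
- The arm moves only by the tool send_rows, never from a script. Its argument "targets" is a list of rows, each a list of 3 entries, a list of its own where there are three numbers: the opening, from -1 (shut) to 1 (fully open), then the shift along the tool's x, y, z in mm, then the turn about the tool's z in rad. A call has 1 to 12 rows; each row shifts and turns the commanded pose from where the row before left it, along the tool's axes as they then stand; what a row does not reach is not made up. A row lasts 1/10 s, in which the tool goes at most 50 mm and 8.59 degrees, less where a joint would pass 70% of its speed; a pose out of reach is approached as far as the arm can. A call with a gripper value outside its range is refused whole. The fingers move at their own pace and stop on an object; "newtons" is the grip in N (left out, the last holds). Time passes only in rows, so rows that do not move let the fingers close. It gives the time, the measured TCP pose, the force and the opening at its end, in the units of the state.
- robot.read_state(): the state, without advancing time (a new reading comes with each control period).
- optics.read_camera(name): name is "scene" or "side" or "wrist"; returns a dict with "color" (384x512x3 uint8, red, green, blue), "K" (3x3 intrinsics, pixels), "k1" (the pictures are not rectified: a ray, as slopes to the right and down, at radius r is drawn at 1 + k1 r^2 times it, then the intrinsics apply), "position" and "orientation" of the camera in the world. Camera axes: x right, y up, looking along -z (the intrinsics and any distortion apply to the point x, -y, -z); pixel columns grow to the right and rows downward; lengths in m; the calibration is good to about 2 mm. A picture is of the moment at which its call begins. There is no depth.
- ticket.close_job(): hands the job in, once; it reports no verdict.
Trained networks look in the newest picture that a camera, given by its name, has taken for a name from the list of things; names that differ only in an ending like _2 or _b are one class to them, and where a whole thing is asked for, a point or a joint stands for the part that bears it (a point fixed in the world has none). Each returns a list of dicts, best first, with "confidence" (0 to 1); they miss things now and then, are a little off and sometimes report something else, mostly with a low value. They report only what shows in the picture. A call takes as long as a camera call.
- optics.cut_out(camera, name): "region" (384x512 bool, what is visible of it) and "point" ([column, row] in pixels, amid what is visible of it).
The state is a dict: "t": time; "q": joint angles; "dq": joint speeds; "joint_torque": joint torques, N m; "tool_pos": TCP position; "orientation": TCP orientation; "force": force on the tool from outside, world axes, zero at the start; "wrist_torque": the same for the moment, N m; "opening": finger opening in m.
Only numpy, scipy, OpenCV 4.12 (cv2) and the standard library are available. Lean on these libraries where they do the work, as an engineer would, in place of code of your own. Each camera call takes 0.05 s, during which the arm holds its last target.

## Working session

There is one attempt and no reset: what is moved stays moved. The work goes in short steps, Python scripts to look and compute and a tool call to move; the robot and the scene stay as the last step left them, time stands still between calls to the robot, and variables do not carry over. Pictures are saved under pics/ and viewed, and the job is handed in when it is done.

Besides the shell and the picture viewer there is one more tool, called after ">>>" in YAML: its name, and indented under it one key for each argument. send_rows: Moves the arm, as the interface text tells. Its arguments: {"type":"object","properties":{"targets":{"type":"array","items":{"type":"array"}},"newtons":{"type":"number"}},"required":["targets"]}

```bash
mkdir -p pics; ls
cat > h.py <<'E'
import numpy as np,cv2,json
from plant import robot,optics,ticket
from scipy.spatial.transform import Rotation as R
def cam(n):
    c=optics.read_camera(n); return c
def rot(o):
    o=np.array(o,float)
    return o if o.shape==(3,3) else R.from_rotvec(o).as_matrix()
def ray(c,u,v):
    K=np.array(c["K"]);x=(u-K[0,2])/K[0,0];y=(v-K[1,2])/K[1,1]
    r=np.hypot(x,y);s=r
    for _ in range(20): s=r/(1+c["k1"]*s*s)
    f=s/r if r>0 else 1
    d=rot(c["orientation"])@np.array([x*f,-y*f,-1.]);return np.array(c["position"]),d/np.linalg.norm(d)
def atz(c,u,v,z):
    p,d=ray(c,u,v);return p+d*(z-p[2])/d[2]
def proj(c,P):
    q=rot(c["orientation"]).T@(np.array(P)-np.array(c["position"]));x=q[0]/-q[2];y=-q[1]/-q[2]
    s=1+c["k1"]*(x*x+y*y);K=np.array(c["K"]);return np.array([K[0,0]*x*s+K[0,2],K[1,1]*y*s+K[1,2]])
def tri(a,ua,b,ub):
    p,d=ray(a,*ua);q,e=ray(b,*ub)
    A=np.stack([d,-e],1);t=np.linalg.lstsq(A,q-p,rcond=None)[0]
    P,Q=p+t[0]*d,q+t[1]*e;return (P+Q)/2,np.linalg.norm(P-Q)
def save(c,n,s=1.5):
    im=cv2.resize(c["color"][:,:,::-1],None,fx=s,fy=s,interpolation=cv2.INTER_CUBIC);cv2.imwrite("pics/"+n,im)
E
python3 - <<'E'
from h import *
print(robot.read_state())
for n in ["scene","side","wrist"]:
    c=cam(n);save(c,n+"0.png");print(n,c["position"],c["orientation"],c["K"],c["k1"])
E
```

```text
pics
{'t': 0.0, 'q': array([-1.36339080e+00,  1.31154061e-01,  1.48926323e+00, -2.45297104e-05,
        1.52302003e+00, -8.53758727e-02]), 'dq': array([-0.00026855, -0.00062564,  0.00055475, -0.00118983,  0.00069452,
        0.00029235]), 'joint_torque': array([ 2.80740147e-03, -5.59843540e+01, -4.91753912e+01,  7.70401047e-02,
        3.57797602e-02, -1.24445587e-04]), 'tool_pos': array([ 0.17307782, -0.57389645,  0.21760052]), 'orientation': array([-3.10616984e+00, -4.57992564e-01,  2.14975219e-04]), 'force': array([0.07031409, 0.1934766 , 0.53190484]), 'wrist_torque': array([-0.00055719, -0.00556694, -0.0208781 ]), 'opening': 0.09296571026269675}
scene [ 1.51096783 -0.45093723  0.76570051] [0.89920352 0.5901061  1.06794424] [[377.7363536    0.         251.21105558]
 [  0.         377.7363536  195.67451871]
 [  0.           0.           1.        ]] 0.017817844314324257
side [0.28702261 0.99409091 0.88996799] [ 0.16629674 -1.30500134 -2.59529316] [[390.3161466    0.         257.18444824]
 [  0.         390.3161466  190.63817611]
 [  0.           0.           1.        ]] -0.09247539462440031
wrist [ 0.240448   -0.55303051  0.38285183] [-0.21772013  0.16413577 -1.27019584] [[334.04858453   0.         263.31258202]
 [  0.         334.04858453 192.28530038]
 [  0.           0.           1.        ]] 0.03164631426193481
```

View pics/scene0.png

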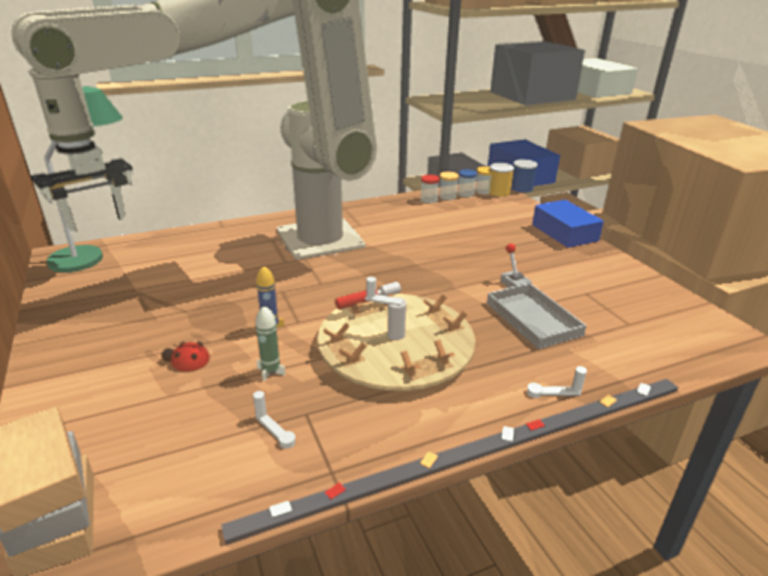

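View pics/side0.png

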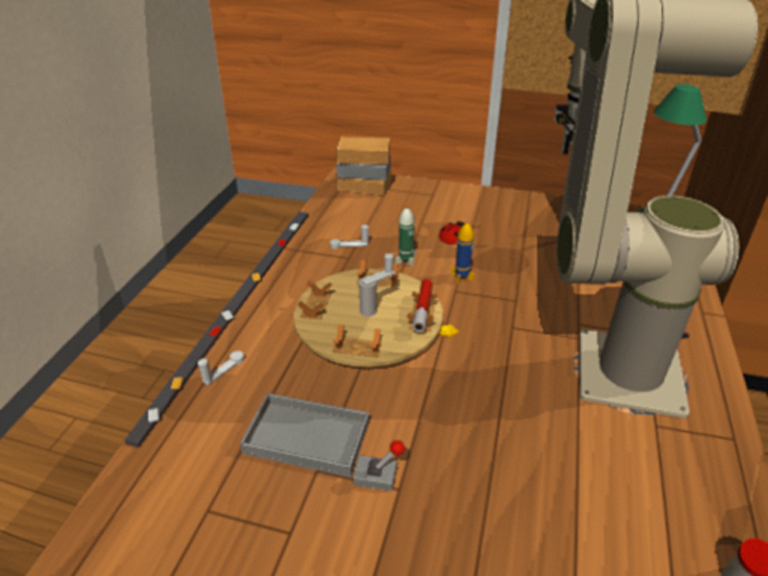

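View pics/wrist0.png

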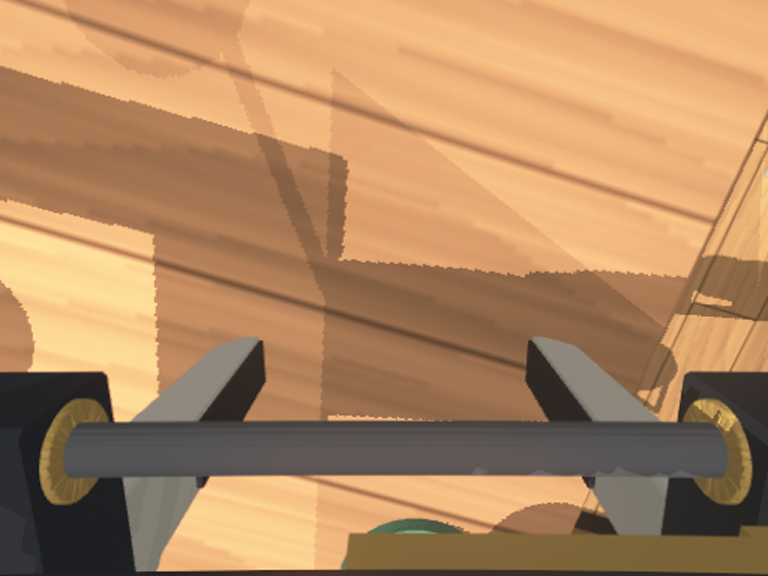

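Run:
```python
from h import *
for n in ["scene","side"]:
    c=cam(n)
    for k in ["rocket_chrome","rocket_blue","rocket_green","stand","carousel","crank_knob","nut_driver","tray","lamp_switch","lamp_switch_base","ladybird","crank_handle"]:
        for r in optics.cut_out(n,k)[:2]:
            ys,xs=np.nonzero(r["region"]);print(n,k,round(r["confidence"],2),np.round(r["point"],1),xs.size,xs.min(),xs.max(),ys.min(),ys.max())
```

```text
scene rocket_chrome 0.54 [263.1 228.2] 5445 212 316 184 260
scene rocket_blue 0.8 [179.7 192.5] 362 170 189 178 217
scene rocket_green 0.94 [178.7 228.1] 555 171 189 205 251
scene stand 0.85 [264.7 227.1] 5385 212 316 185 259
scene carousel 0.58 [261.9 224.7] 5264 212 316 185 259
scene crank_knob 0.96 [263.6 226. ] 5289 212 316 185 259
scene crank_knob 0.71 [125.4 235.7] 478 107 139 228 247
scene nut_driver 0.57 [238.7 199.2] 257 224 267 188 205
scene tray 0.74 [355.4 209.6] 1647 324 390 189 231
scene lamp_switch_base 0.78 [343.1 183.4] 142 334 351 164 190
scene ladybird 0.63 [238.2 198.4] 250 224 266 189 205
scene ladybird 0.56 [123.2 235.8] 467 108 139 228 247
scene crank_handle 0.28 [355.  212.4] 1617 325 390 188 231
side rocket_chrome 0.72 [298.  153.9] 190 292 308 148 162
side rocket_blue 0.7 [308.  165.3] 406 301 315 148 185
side rocket_green 0.59 [271.1 158.8] 366 264 277 139 176
side rocket_green 0.27 [242.  210.9] 5015 196 295 169 243
side stand 0.71 [252.8 315.6] 683 236 268 293 327
side stand 0.55 [246.5 210.7] 5069 196 303 170 243
side carousel 0.91 [244.3 208.7] 5079 196 295 170 243
side crank_knob 0.86 [244.2 213.1] 5021 196 294 169 243
side nut_driver 0.49 [281.7 200.4] 266 275 288 186 220
side tray 0.66 [203.7 287.7] 3261 160 245 263 317
side lamp_switch 0.24 [272.4 158.9] 405 264 277 138 175
side lamp_switch_base 0.66 [242.6 214.2] 5011 195 294 169 243
side lamp_switch_base 0.59 [252.1 313.9] 680 236 269 293 327
side ladybird 0.6 [300.  156.8] 195 292 308 148 163
side crank_handle 0.71 [241.4 164.7] 151 221 246 151 164
```

Run:
```python
from h import *
c=cam("scene");im=c["color"][:,:,::-1]
cv2.imwrite("pics/z1.png",cv2.resize(im[160:290,160:330],None,fx=4.5,fy=4.5,interpolation=cv2.INTER_CUBIC))
c=cam("side");im=c["color"][:,:,::-1]
cv2.imwrite("pics/z2.png",cv2.resize(im[125:255,180:330],None,fx=4.5,fy=4.5,interpolation=cv2.INTER_CUBIC))
```

```text
(no output)
```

View pics/z1.png

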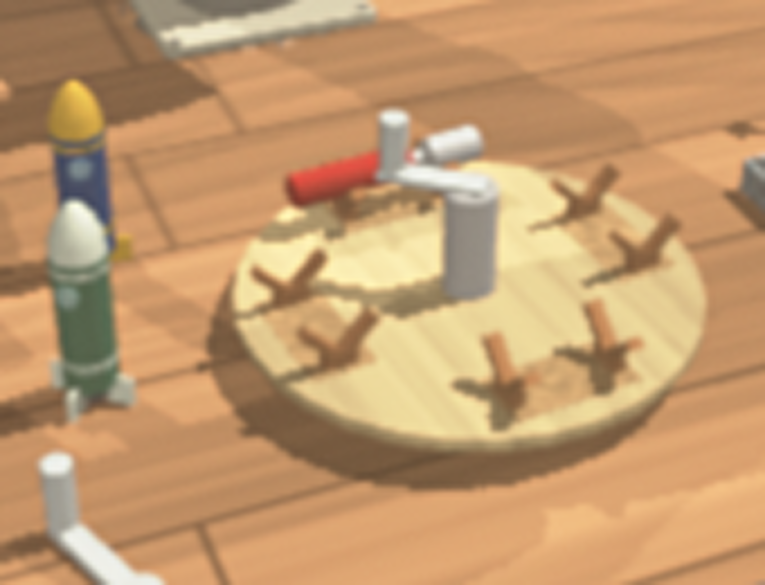

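View pics/z2.png

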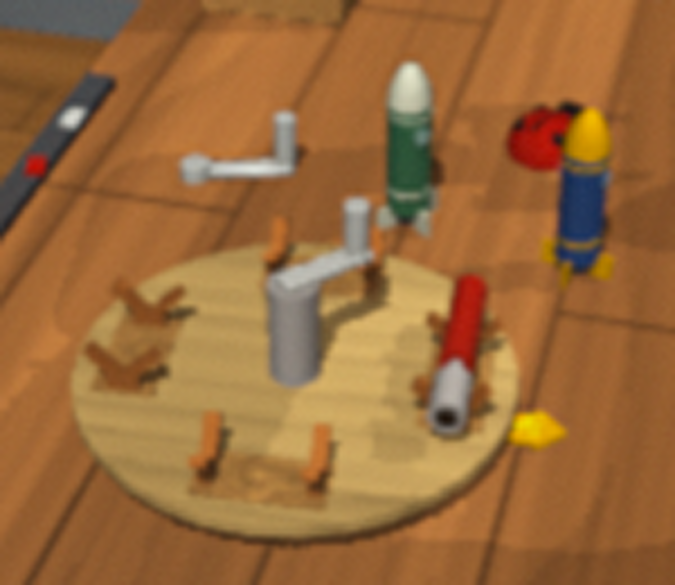

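```bash
cat > fit.py <<'E'
from h import *
from scipy.optimize import least_squares
A=cam("scene");B=cam("side")
za=lambda u,v:(160+u/4.5-.5+.5/4.5,160+v/4.5-.5+.5/4.5)
zb=lambda u,v:(180+u/4.5-.5+.5/4.5,125+v/4.5-.5+.5/4.5)
rimA=[za(*p) for p in [(233,290),(706,300),(540,162),(630,190),(560,440),(400,432)]]
rimB=[zb(*p) for p in [(72,375),(518,375),(297,533),(200,258),(130,300),(430,500)]]
def res(p):
    r=[]
    for c,L in((A,rimA),(B,rimB)):
        for u in L:
            r.append(np.hypot(*(atz(c,*u,.036)[:2]-p[:2]))-.172)
    return np.array(r)*1000
s=least_squares(res,[.6,0],loss="soft_l1")
print("center",s.x,res(s.x).round(1))
def rep(n,a,b):
    P,e=tri(A,za(*a),B,zb(*b));print(n,P.round(4),"err",round(e*1000,1));return P
k=rep("knobtop",(393,113),(356,205))
g=rep("green nose",(75,203),(409,62));b=rep("blue nose",(72,82),(592,110))
print("green foot scene/side", atz(A,*za(92,400),0),atz(B,*zb(407,222),0))
h=rep("handle end",(293,187),(472,284));so=rep("socket end",(475,140),(448,413))
t=atz(B,*zb(566,430),0.003);print("ptip",t)
d=k[:2]-s.x;print("knob r,ang",np.hypot(*d),np.degrees(np.arctan2(d[1],d[0])))
d=t[:2]-s.x;print("ptr r,ang",np.hypot(*d),np.degrees(np.arctan2(d[1],d[0])))
# saddle base pairs at z? red driver ang
d=so-h;print("driver ang",np.degrees(np.arctan2(d[1],d[0])),np.linalg.norm(d))
# tray
E
python3 fit.py
```

```text
center [ 0.59312185 -0.01103496] [ 4.  -3.1  8.5  9.9  8.4  2.4  0.3 -0.7  2.8  2.9 -5.6  0.1]
knobtop [ 0.5565 -0.0584  0.1693] err 4.3
green nose [ 0.5719 -0.2898  0.162 ] err 0.0
blue nose [ 0.4098 -0.2537  0.1609] err 0.9
green foot scene/side [ 0.57350108 -0.29410241  0.        ] [ 0.56941219 -0.28704922  0.        ]
handle end [ 0.4764 -0.1089  0.0744] err 0.3
socket end [0.4622 0.0484 0.0731] err 1.4
ptip [ 0.38465818 -0.0373415   0.003     ]
knob r,ang 0.05985138499483235 -127.69899549004892
ptr r,ang 0.2101169579259174 -172.80772296209085
driver ang 95.1497443715165 0.1579774307476338
```

Run:
```python
from h import *
A=cam("scene");B=cam("side");
for c,n,x0,y0,w,h in((A,"a",315,150,90,90),(A,"b",100,215,110,90),(B,"a",155,255,120,80),(B,"b",215,140,120,60)):
    im=c["color"][y0:y0+h,x0:x0+w,::-1];f=6
    cv2.imwrite("pics/q%s%d.png"%(n,c is A),cv2.resize(im,None,fx=f,fy=f,interpolation=cv2.INTER_CUBIC))
```

```text
(no output)
```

View pics/qa1.png

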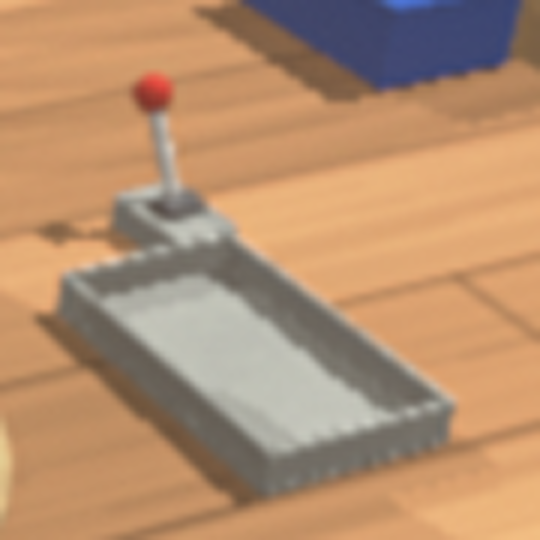

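View pics/qa0.png

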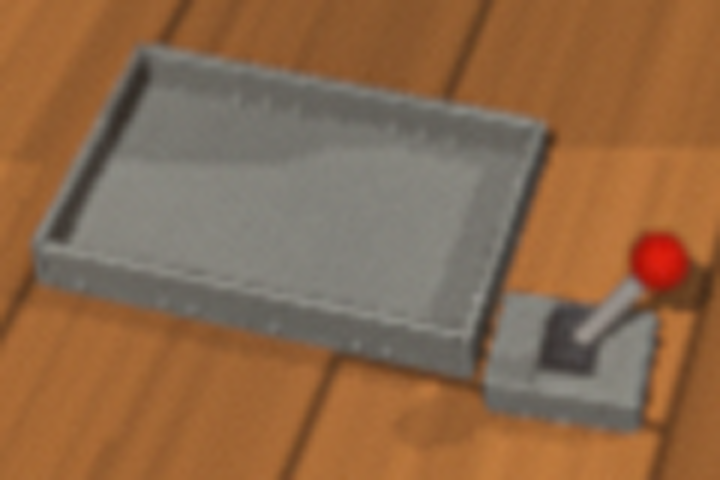

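View pics/qb1.png

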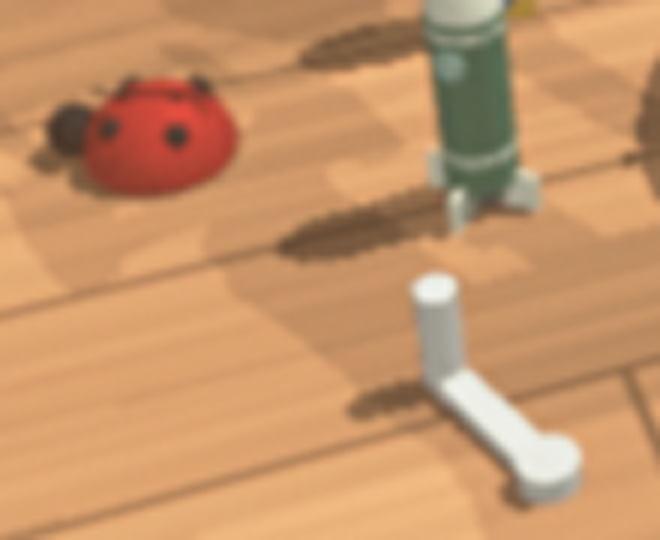

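View pics/qb0.png

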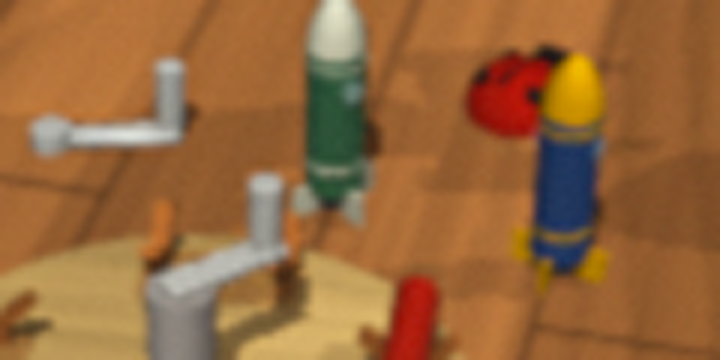

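Run:
```python
from h import *
A=cam("scene");B=cam("side")
f=lambda o,p:(o[0]+p[0]/6-.4,o[1]+p[1]/6-.4)
a=(315,150);b=(155,255);b1=(100,215);b0=(215,140)
for p in[(65,275),(230,238),(450,408),(268,458)]:print("tray s",atz(A,*f(a,p),.03).round(3))
for p in[(148,48),(545,125),(475,345),(40,245)]:print("tray d",atz(B,*f(b,p),.03).round(3))
def rep(n,x,y):
    P,e=tri(A,x,B,y);print(n,P.round(4),round(e*1000,1))
rep("ball",f(a,(153,92)),f(b,(660,262)));rep("pivot",f(a,(178,205)),f(b,(585,340)))
rep("handle knob top",f(b1,(435,287)),f(b0,(170,65)));rep("handle end",f(b1,(550,455)),f(b0,(48,130)))
rep("bird",f(b1,(165,130)),f(b0,(515,95)))
for p in [(500,295),(655,315),(635,415),(490,390)]: print("base",atz(B,*f(b,p),.02).round(3))
print("2nd handle", atz(A,356,262,0.01),atz(A,386,252,.06))
```

```text
tray s [0.514 0.273 0.03 ]
tray s [0.515 0.395 0.03 ]
tray s [0.72  0.397 0.03 ]
tray s [0.721 0.272 0.03 ]
tray d [0.713 0.282 0.03 ]
tray d [0.509 0.278 0.03 ]
tray d [0.504 0.407 0.03 ]
tray d [0.711 0.408 0.03 ]
ball [0.4251 0.3892 0.0926] 1.2
pivot [0.46   0.3918 0.0271] 4.9
handle knob top [ 0.6984 -0.3407  0.0603] 1.2
handle end [ 0.7776 -0.31    0.0145] 4.8
bird [ 0.4705 -0.4384  0.0157] 3.3
base [0.503 0.371 0.02 ]
base [0.433 0.364 0.02 ]
base [0.429 0.417 0.02 ]
base [0.493 0.421 0.02 ]
2nd handle [0.8456724  0.17191771 0.01      ] [0.88689111 0.23637243 0.06      ]
```

```bash
cat >> h.py <<'E'
def go(x,y,z,yaw=None,deg=True):
    s=robot.read_state();M=rot(s["orientation"]);d=M.T@(np.array([x,y,z])-s["tool_pos"])*1000
    w=np.degrees(np.arctan2(M[1,0],M[0,0]))
    print("t",round(s["t"],2),"tcp",s["tool_pos"].round(4),"yaw",round(w,2),"F",np.round(s["force"],1),"op",round(s["opening"],4),"tilt",M[:,2].round(4))
    if yaw is not None:
        dy=-np.radians((yaw-w+180)%360-180);print(" turn",round(dy,4)); 
        c,n=np.cos(dy),np.sin(dy);d2=np.array([c*d[0]+n*d[1],-n*d[0]+c*d[1],d[2]]);print(" shift after turn",d2.round(1))
    print(" shift",d.round(1))
E
python3 -c "
from h import *
go(.46,-.12,.30,97.3)"
```

```text
t 1.85 tcp [ 0.1732 -0.5745  0.2186] yaw 16.77 F [ 0.2 -0.3 -0.5] op 0.0933 tilt [-0.  0. -1.]
 turn -1.4054
 shift after turn [414.3 342.2 -81.4]
 shift [ 405.8 -352.3  -81.4]
```

>>> send_rows:
  targets:
    - [1,[0,0,-40],-0.1407]
    - [1,[0,0,-40],-0.1407]
    - [1,[0,0,0],-0.1407]
    - [1,[0,0,0],-0.1407]
    - [1,[0,0,0],-0.1407]
    - [1,[0,0,0],-0.1407]
    - [1,[0,0,0],-0.1407]
    - [1,[0,0,0],-0.1407]
    - [1,[0,0,0],-0.1407]
    - [1,[0,0,0],-0.1407]
    - [1,[0,0,0],0]

```text
t: 2.95
tool_pos: [0.1732, -0.5744, 0.2986]
orientation: [-2.071, -2.362, -0.0]
force: [0.9, -0.3, 0.1]
opening: 0.0932
```

```bash
python3 -c "
from h import *
go(.46,-.12,.30,97.3)"
```

```text
t 2.95 tcp [ 0.1732 -0.5744  0.2986] yaw 97.53 F [ 0.9 -0.3  0.1] op 0.0932 tilt [-0.e+00  1.e-04 -1.e+00]
 turn 0.004
 shift after turn [414.3 342.2  -1.4]
 shift [412.9 343.9  -1.4]
```

>>> send_rows:
  targets:
    - [1,[20,17,0],0]
    - [1,[37,31,0],0]
    - [1,[37,31,0],0]
    - [1,[37,31,0],0]
    - [1,[37,31,0],0]
    - [1,[37,31,0],0]
    - [1,[37,31,0],0]
    - [1,[37,31,0],0]
    - [1,[37,31,0],0]
    - [1,[37,31,0],0]
    - [1,[37,31,0],0]
    - [1,[23,17,0],0]

```text
t: 4.15
tool_pos: [0.4624, -0.1177, 0.2988]
orientation: [2.077, 2.357, 0.001]
force: [0.9, -0.4, -0.4]
opening: 0.0929
```

Run:
```python
from h import *
go(.46,-.12,.30,97.3)
c=cam("wrist");save(c,"w1.png")
```

```text
t 4.15 tcp [ 0.4624 -0.1177  0.2988] yaw 97.23 F [ 0.9 -0.4 -0.4] op 0.0929 tilt [ 9.e-04  5.e-04 -1.e+00]
 turn -0.0012
 shift after turn [-2.  -2.7 -1.2]
 shift [-2.  -2.7 -1.2]
```

View pics/w1.png

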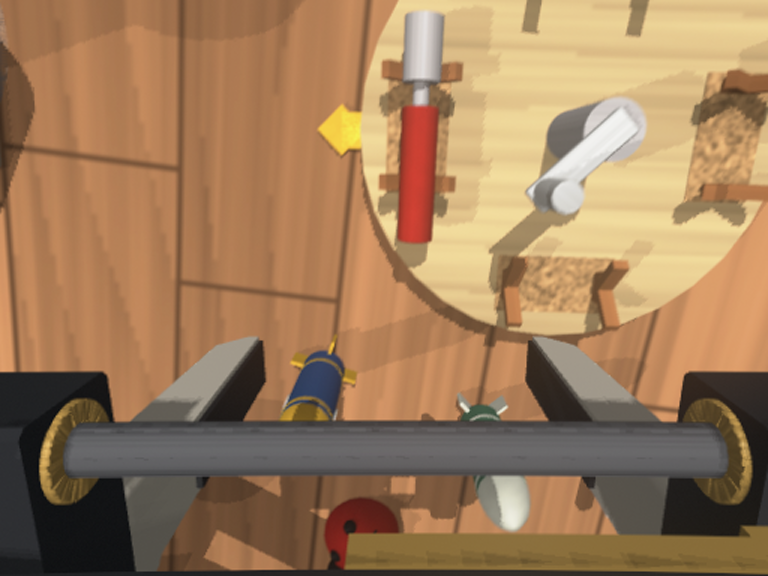

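Run:
```python
from h import *
c=cam("wrist")
p=lambda u,v,z:atz(c,u/1.5-.17,v/1.5-.17,z)
print(c["position"])
for n,a in dict(hend=(415,242,.07),junc=(418,106,.07),send=(424,12,.07),knob=(562,195,.168),hubarm=(618,125,.126),ptip=(318,130,.003),cr3a=(514,292,.055),cr3b=(608,295,.055)).items(): print(n,p(*a).round(4))
h,j,s=[p(*a)[:2] for a in((415,242,.07),(418,106,.07),(424,12,.07))]
d=s-h;print(np.degrees(np.arctan2(d[1],d[0])),np.linalg.norm(d),np.linalg.norm(j-h))
k=p(562,195,.168)[:2];t=p(318,130,.003)[:2];u=p(618,125,.126)[:2]
for C in (u,np.array([.593,-.011])):
  for q in(k,t): e=q-C;print(np.hypot(*e),np.degrees(np.arctan2(e[1],e[0])))
# deck rim fit from mask of rim points
rim=[(362,155),(366,205),(400,275),(440,310),(490,328),(560,334),(660,310),(720,268),(740,250)]
from scipy.optimize import least_squares
P=np.array([p(u,v,.036)[:2] for u,v in rim])
f=lambda x:(np.hypot(*(P-x).T)-.172)*1000
r=least_squares(f,[.59,-.01],loss="soft_l1");print(r.x,f(r.x).round(1))
C=r.x
for q in(k,t): e=q-C;print(np.hypot(*e),np.degrees(np.arctan2(e[1],e[0])))
```

```text
[ 0.454939   -0.04551169  0.46399369]
hend [ 0.4794 -0.1064  0.07  ]
junc [ 0.4676 -0.0058  0.07  ]
send [0.4631 0.056  0.07  ]
knob [ 0.554  -0.0533  0.168 ]
hubarm [ 0.5939 -0.007   0.126 ]
ptip [ 0.3857 -0.0298  0.003 ]
cr3a [ 0.569  -0.1403  0.055 ]
cr3b [ 0.6476 -0.1328  0.055 ]
95.72385477117257 0.16327397805748928 0.10129069851072217
0.06102522346469476 -130.71466524682523
0.2093683575192755 -173.74816584766688
0.057497375980123534 -132.64413856559057
0.20812245425320394 -174.806691636283
[ 0.59514708 -0.01462774] [-2.2  2.2  5.   3.7 -2.4 -6.4 -2.   1.5  4.5]
0.056428014501587805 -136.7466460345788
0.20996686996628272 -175.84565468260973
```

```bash
python3 -c "
from h import *
go(.4683,-.0128,.058,100)"
```

```text
t 4.25 tcp [ 0.4624 -0.1175  0.2986] yaw 97.39 F [-0.9  0.2  0.1] op 0.0932 tilt [ 4.e-04  1.e-03 -1.e+00]
 turn -0.0455
 shift after turn [101.9  23.8 240.7]
 shift [102.9  19.2 240.7]
```

>>> send_rows:
  targets:
    - [0.3,[0,0,0],-0.0455]
    - [0.3,[34,8,0],0]
    - [0.3,[34,8,0],0]
    - [0.3,[34,8,0],0]
    - [0.3,[0,0,30],0]
    - [0.3,[0,0,30],0]
    - [0.3,[0,0,30],0]
    - [0.3,[0,0,10],0]
    - [0.3,[0,0,0],0]

```text
t: 5.15
tool_pos: [0.466, -0.0165, 0.1973]
orientation: [-2.021, -2.402, 0.003]
force: [0.2, -0.9, 1.3]
opening: 0.0604
```

Run:
```python
from h import *
go(.4683,-.0128,.058,100)
c=cam("wrist");save(c,"w2.png");c=cam("scene");cv2.imwrite("pics/s2.png",cv2.resize(c["color"][130:280,160:330,::-1],None,fx=4,fy=4))
c=cam("side");cv2.imwrite("pics/d2.png",cv2.resize(c["color"][120:260,180:330,::-1],None,fx=4,fy=4))
```

```text
t 5.15 tcp [ 0.466  -0.0165  0.1973] yaw 99.85 F [ 0.2 -0.9  1.3] op 0.0604 tilt [-3.1e-03  2.0e-04 -1.0e+00]
 turn -0.0027
 shift after turn [  3.2   3.4 139.3]
 shift [  3.2   3.4 139.3]
```

View pics/w2.png

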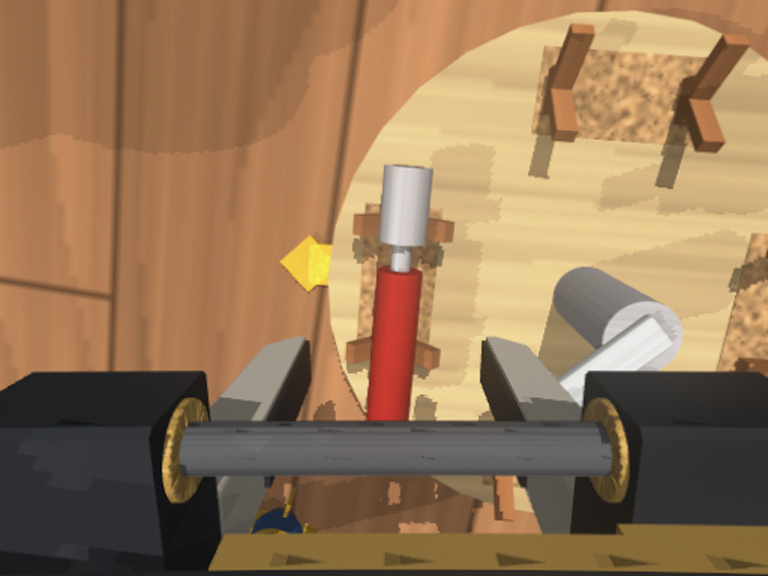

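View pics/s2.png

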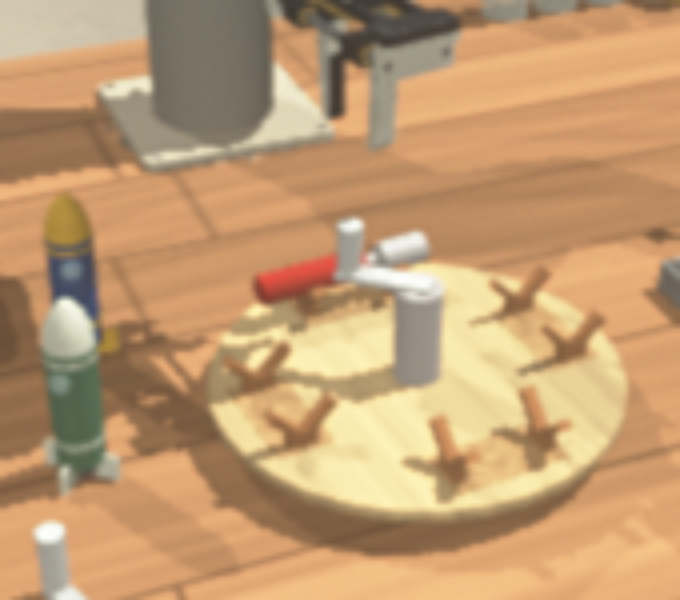

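View pics/d2.png

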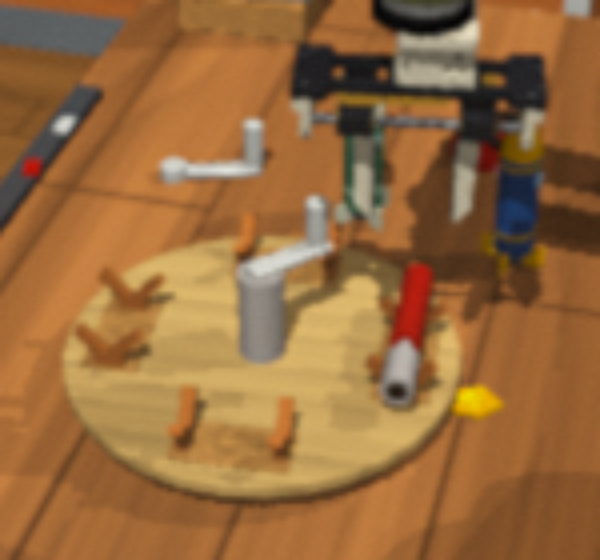

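Run:
```python
from h import *
c=cam("wrist")
p=lambda u,v,z:atz(c,u/1.5-.17,v/1.5-.17,z)
j=p(398,268,.074);s=p(408,170,.076);m=p(388,420,.07)
print(j,s,m);d=s-m;print(np.degrees(np.arctan2(d[1],d[0])))
for n,a in dict(hub=(645,335,.126),ptip=(281,262,.003)).items(): print(n,p(*a).round(4))
go(.4683,-.0128,.058,100)
```

```text
[ 0.46966795 -0.00889455  0.074     ] [0.46531864 0.04791734 0.076     ] [ 0.48107877 -0.11088527  0.07      ]
95.66767365469202
hub [ 0.5957 -0.0105  0.126 ]
ptip [ 0.3873 -0.0344  0.003 ]
t 5.35 tcp [ 0.4683 -0.0165  0.2007] yaw 99.94 F [-0.2  0.4  0.4] op 0.0605 tilt [ 3.e-03 -5.e-04 -1.e+00]
 turn -0.0011
 shift after turn [  3.8   0.3 142.7]
 shift [  3.8   0.3 142.7]
```

>>> send_rows:
  targets:
    - [0.3,[3,1,20],0]
    - [0.3,[0,0,20],0]
    - [0.3,[0,0,20],0]
    - [0.3,[0,0,20],0]
    - [0.3,[0,0,20],0]
    - [0.3,[0,0,20],0]
    - [0.3,[0,0,15],0]
    - [0.3,[0,0,7],0]
    - [0.3,[0,0,0],0]
  newtons: 20

```text
t: 6.25
tool_pos: [0.4677, -0.013, 0.0567]
orientation: [-2.02, -2.406, 0.0]
force: [-0.0, 0.4, 0.2]
opening: 0.0602
```

Run:
```python
from h import *
go(.4683,-.0128,.058,100)
c=cam("side");cv2.imwrite("pics/d3.png",cv2.resize(c["color"][120:260,180:330,::-1],None,fx=4,fy=4))
c=cam("wrist");save(c,"w3.png")
```

```text
t 6.25 tcp [ 0.4677 -0.013   0.0567] yaw 99.98 F [-0.   0.4  0.2] op 0.0602 tilt [-3.e-04  1.e-04 -1.e+00]
 turn -0.0003
 shift after turn [ 0.1  0.7 -1.3]
 shift [ 0.1  0.7 -1.3]
```

View pics/d3.png

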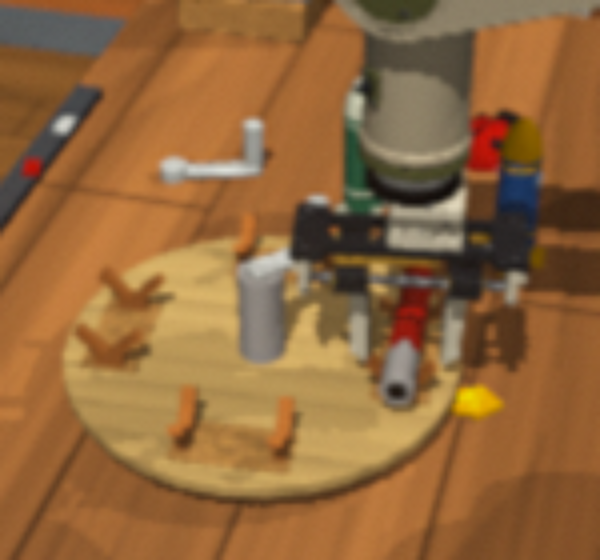

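View pics/w3.png

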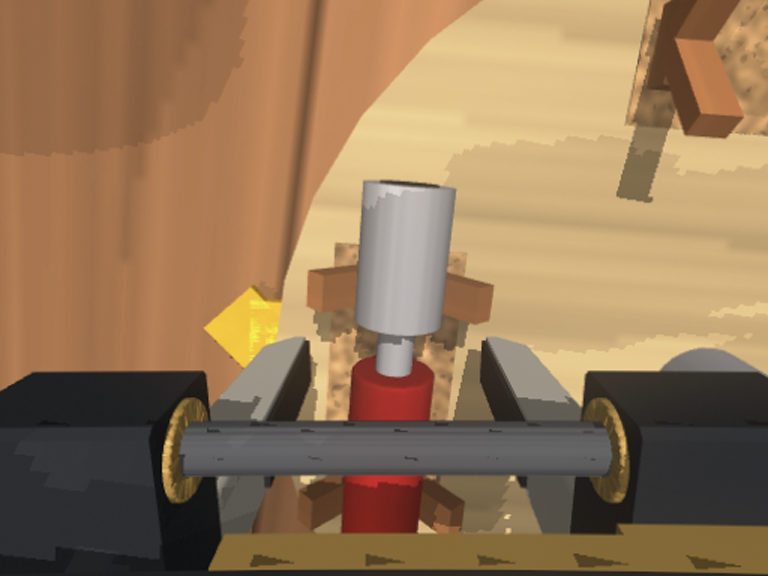

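>>> send_rows:
  targets:
    - [-1,[0,0,0],0]
    - [-1,[0,0,0],0]
    - [-1,[0,0,0],0]
    - [-1,[0,0,0],0]
    - [-1,[0,0,0],0]
    - [-1,[0,0,0],0]
    - [-1,[0,0,-5],0]
    - [-1,[0,0,-10],0]
    - [-1,[0,0,-10],0]
    - [-1,[0,0,-15],0]
    - [-1,[0,0,0],0]
  newtons: 30

```text
t: 7.45
tool_pos: [0.4697, -0.0131, 0.0996]
orientation: [2.017, 2.403, 0.004]
force: [-0.4, -0.5, -1.3]
opening: 0.0272
```

Run:
```python
from h import *
go(.615,.335,.2,7)
c=cam("side");cv2.imwrite("pics/d4.png",cv2.resize(c["color"][120:330,150:330,::-1],None,fx=3,fy=3))
c=cam("wrist");save(c,"w4.png")
```

```text
t 7.45 tcp [ 0.4697 -0.0131  0.0996] yaw 100.0 F [-0.4 -0.5 -1.3] op 0.0272 tilt [ 4.9e-03 -6.0e-04 -1.0e+00]
 turn 1.6232
 shift after turn [ 187.1 -327.7  -99.8]
 shift [317.5 204.  -99.8]
```

View pics/d4.png

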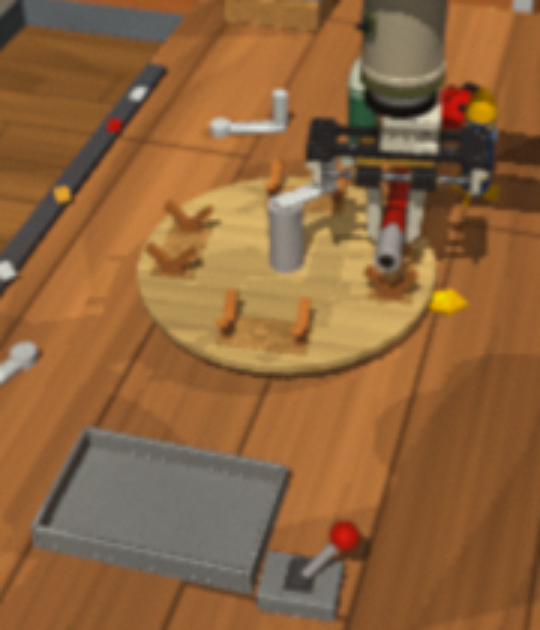

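View pics/w4.png

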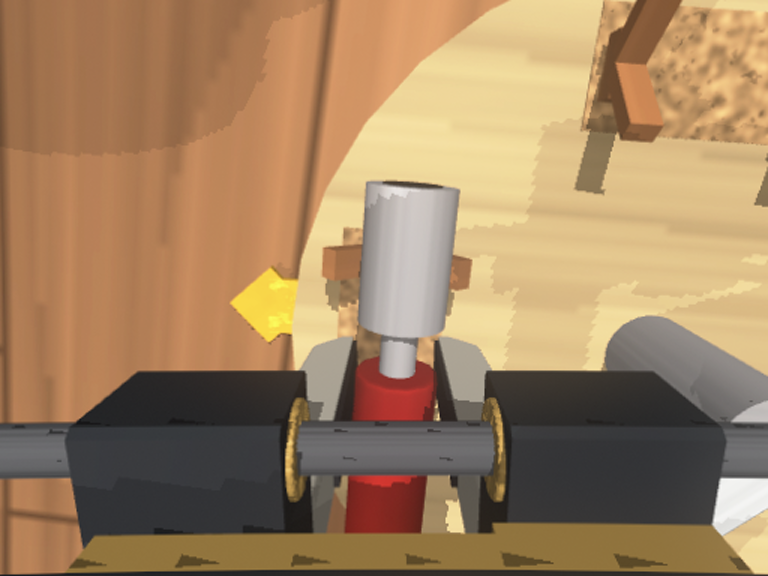

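>>> send_rows:
  targets:
    - [-1,[0,0,-20],0]
    - [-1,[0,0,-30],0]
    - [-1,[0,0,-30],0]
    - [-1,[0,0,-30],-0.1]
    - [-1,[0,0,-10],-0.14]
    - [-1,[0,0,0],-0.14]
    - [-1,[0,0,0],-0.14]
    - [-1,[0,0,0],-0.14]
    - [-1,[0,0,0],-0.14]
    - [-1,[0,0,0],-0.14]
    - [-1,[0,0,0],-0.14]
    - [-1,[0,0,0],-0.14]

```text
t: 8.75
tool_pos: [0.4672, -0.0128, 0.2156]
orientation: [-0.267, -3.129, -0.0]
force: [-0.5, 0.5, -0.8]
opening: 0.027
```

>>> send_rows:
  targets:
    - [-1,[0,10,0],-0.14]
    - [-1,[-10,25,0],-0.036]
    - [-1,[-12,32,0],0]
    - [-1,[-12,35,0],0]
    - [-1,[-12,35,0],0]
    - [-1,[-12,35,0],0]
    - [-1,[-12,35,0],0]
    - [-1,[-12,35,0],0]
    - [-1,[-12,35,0],0]
    - [-1,[-12,35,0],0]
    - [-1,[-12,25,0],0]
    - [-1,[-12,10,0],0]

```text
t: 9.95
tool_pos: [0.5997, 0.3362, 0.2148]
orientation: [0.003, -3.14, 0.0]
force: [-0.4, -0.0, -0.9]
opening: 0.0271
```

Run:
```python
from h import *
go(.597,.339,.2,180)
c=cam("wrist");save(c,"w5.png")
```

```text
t 9.95 tcp [0.5997 0.3362 0.2148] yaw -179.87 F [-0.4 -0.  -0.9] op 0.0271 tilt [-2.e-03 -1.e-04 -1.e+00]
 turn 0.0022
 shift after turn [ 2.7  2.8 14.8]
 shift [ 2.7  2.8 14.8]
```

View pics/w5.png

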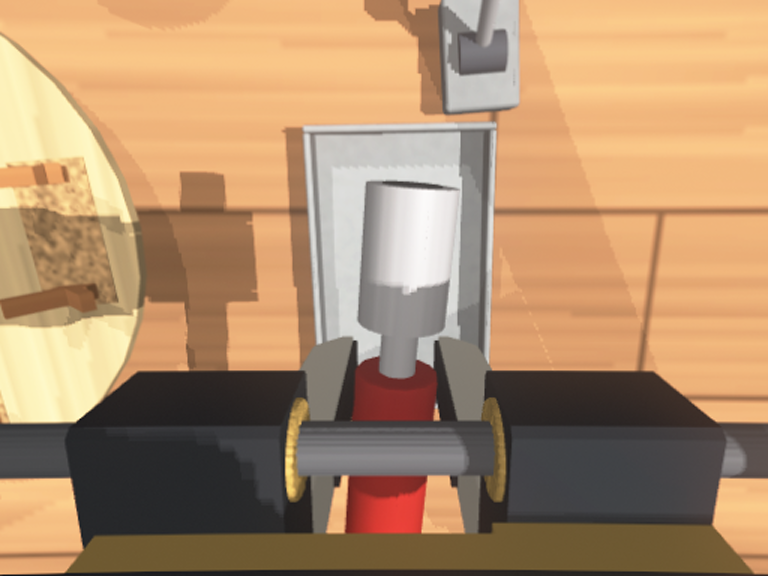

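Run:
```python
from h import *
c=cam("wrist")
p=lambda u,v,z:atz(c,u/1.5-.17,v/1.5-.17,z).round(4)
print(p(304,128,.03),p(495,126,.03),p(490,350,.03),p(314,340,.03));print("switch",p(482,110,.02),p(443,108,.02),p(520,106,.02),p(482,50,.03))
```

```text
[0.5129 0.2767 0.03  ] [0.5114 0.4033 0.03  ] [0.6698 0.408  0.03  ] [0.6622 0.2774 0.03  ]
switch [0.5006 0.3958 0.02  ] [0.4993 0.3695 0.02  ] [0.4981 0.4213 0.02  ] [0.4656 0.3924 0.03  ]
```

>>> send_rows:
  targets:
    - [-1,[-2,5,30],0]
    - [-1,[0,0,35],0]
    - [-1,[0,0,35],0]
    - [-1,[0,0,35],0]
    - [-1,[0,0,25],0]
    - [-1,[0,0,15],0]
    - [-1,[0,0,10],0]
    - [-1,[0,0,8],0]
    - [-1,[0,0,5],0]
    - [-1,[0,0,3],0]
    - [-1,[0,0,2],0]
    - [-1,[0,0,0],0]

```text
t: 11.25
tool_pos: [0.6026, 0.3387, 0.014]
orientation: [0.0, 3.141, 0.0]
force: [-0.6, 0.2, -0.9]
opening: 0.027
```

Run:
```python
from h import *
go(.602,.341,.009,180)
c=cam("side");cv2.imwrite("pics/d6.png",cv2.resize(c["color"][200:340,130:310,::-1],None,fx=4,fy=4))
c=cam("scene");cv2.imwrite("pics/s6.png",cv2.resize(c["color"][100:250,280:430,::-1],None,fx=4,fy=4))
```

```text
t 11.25 tcp [0.6026 0.3387 0.014 ] yaw 179.99 F [-0.6  0.2 -0.9] op 0.027 tilt [ 6.e-04  3.e-04 -1.e+00]
 turn -0.0002
 shift after turn [0.6 2.3 5. ]
 shift [0.6 2.3 5. ]
```

View pics/d6.png

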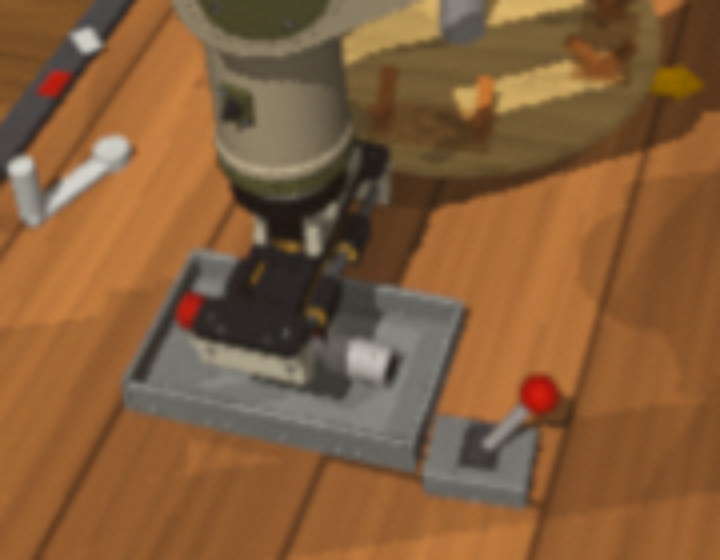

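View pics/s6.png

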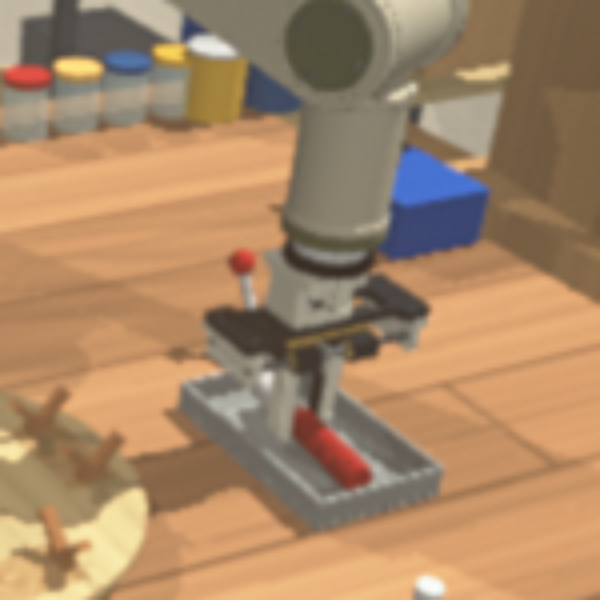

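>>> send_rows:
  targets:
    - [-1,[0,0,3],0]
    - [-1,[0,0,2],0]
    - [-1,[0,0,0],0]
    - [0,[0,0,0],0]
    - [0,[0,0,0],0]
    - [0,[0,0,0],0]
    - [0,[0,0,-10],0]
    - [0,[0,0,-30],0]
    - [0,[0,0,-40],0]
    - [0,[0,0,-40],0]
    - [0,[0,0,-40],0]
    - [0,[0,0,-40],0]

```text
t: 12.55
tool_pos: [0.6023, 0.3385, 0.2116]
orientation: [0.0, 3.14, 0.001]
force: [0.9, -0.8, -0.3]
opening: 0.0463
```

Run:
```python
from h import *
go(.47,-.1,.26,96)
c=cam("wrist");save(c,"w7.png")
c=cam("side");save(c,"d7.png")
```

```text
t 12.55 tcp [0.6023 0.3385 0.2116] yaw 179.98 F [ 0.9 -0.8 -0.3] op 0.0463 tilt [ 1.1e-03  5.0e-04 -1.0e+00]
 turn 1.4658
 shift after turn [-422.3 -177.4  -48.8]
 shift [ 132.1 -438.5  -48.8]
```

View pics/w7.png

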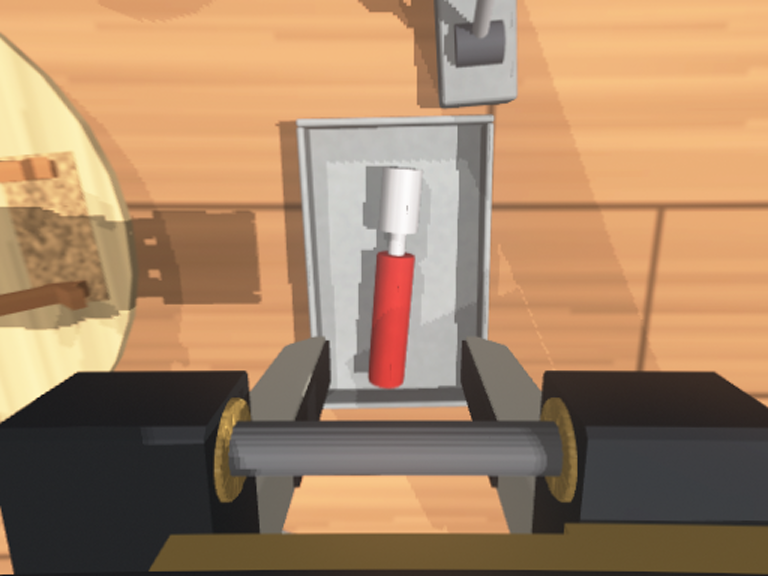

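View pics/d7.png

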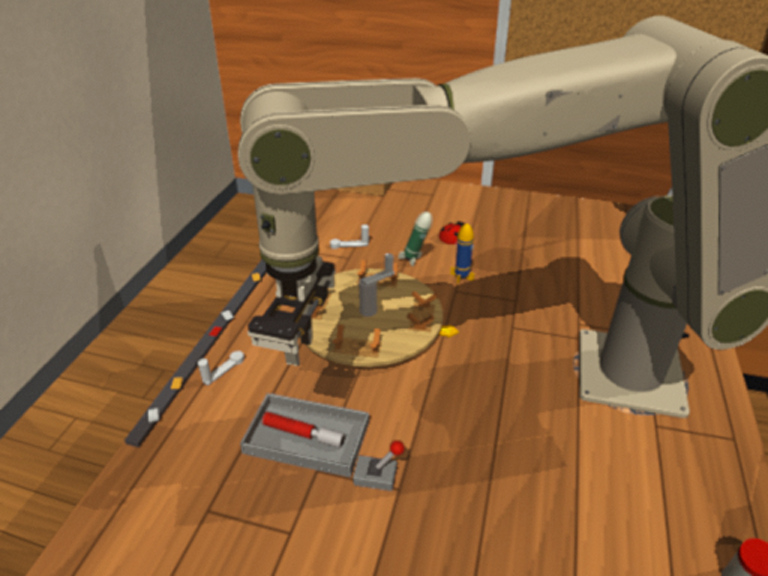

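>>> send_rows:
  targets:
    - [0.3,[0,0,-30],0.05]
    - [0.3,[5,-15,-18],0.14]
    - [0.3,[0,0,0],0.146]
    - [0.3,[0,0,0],0.146]
    - [0.3,[0,0,0],0.146]
    - [0.3,[0,0,0],0.146]
    - [0.3,[0,0,0],0.146]
    - [0.3,[0,0,0],0.146]
    - [0.3,[0,0,0],0.146]
    - [0.3,[0,0,0],0.146]
    - [0.3,[0,0,0],0.108]

```text
t: 13.75
tool_pos: [0.5966, 0.3238, 0.2572]
orientation: [2.109, 2.328, 0.001]
force: [0.1, 0.3, 0.4]
opening: 0.0606
```

Run:
```python
from h import *
go(.46,-.15,.30,96)
c=cam("scene");save(c,"s8.png")
c=cam("side");save(c,"d8.png")
```

```text
t 13.75 tcp [0.5966 0.3238 0.2572] yaw 95.65 F [0.1 0.3 0.4] op 0.0606 tilt [ 4.e-04  2.e-04 -1.e+00]
 turn -0.0061
 shift after turn [-456.9 -185.3  -43. ]
 shift [-458.  -182.5  -43. ]
```

View pics/s8.png

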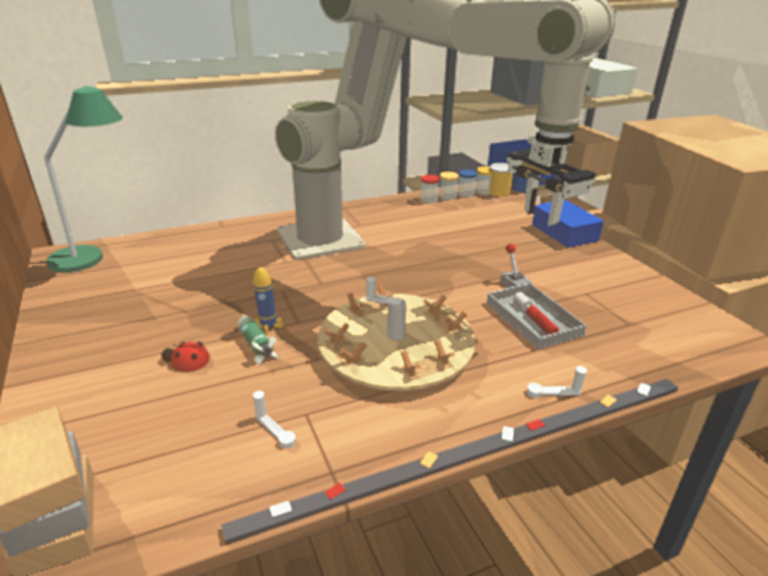

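View pics/d8.png

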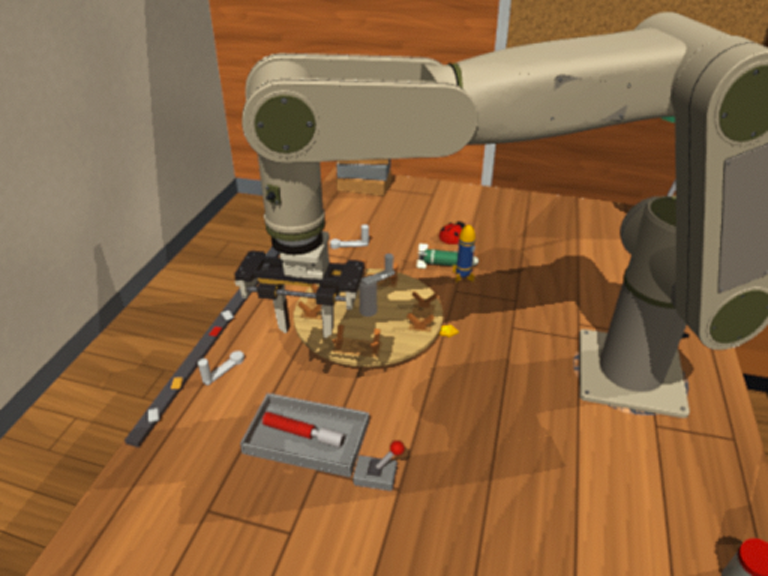

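>>> send_rows:
  targets:
    - [0.3,[-20,-5,-20],0]
    - [0.3,[-40,-12,-23],0]
    - [0.3,[-45,-14,0],0]
    - [0.3,[-45,-14,0],0]
    - [0.3,[-45,-14,0],0]
    - [0.3,[-45,-14,0],0]
    - [0.3,[-45,-14,0],0]
    - [0.3,[-45,-14,0],0]
    - [0.3,[-45,-14,0],0]
    - [0.3,[-45,-14,0],0]
    - [0.3,[-45,-14,0],0]
    - [0.3,[-45,-14,0],0]

```text
t: 15.05
tool_pos: [0.4929, -0.2015, 0.3002]
orientation: [2.097, 2.338, 0.001]
force: [1.1, -0.4, -0.8]
opening: 0.0605
```

>>> send_rows:
  targets:
    - [0.3,[-45,-14,0],0]
    - [0.3,[-45,-14,0],0]
    - [0.3,[-45,-14,0],0]
    - [0.3,[-45,-14,0],0]
    - [0.3,[-45,-14,0],0]
    - [0.3,[-20,0,0],0]
    - [0.3,[0,0,0],0]

```text
t: 15.75
tool_pos: [0.4484, -0.4534, 0.2989]
orientation: [-2.102, -2.334, 0.001]
force: [0.5, 0.7, 0.3]
opening: 0.0603
```

Run:
```python
from h import *
go(.46,-.40,.30,96)
c=cam("wrist");save(c,"w9.png")
```

```text
t 15.75 tcp [ 0.4484 -0.4534  0.2989] yaw 95.98 F [0.5 0.7 0.3] op 0.0603 tilt [-7.e-04  2.e-04 -1.e+00]
 turn -0.0003
 shift after turn [51.9 17.1 -1.1]
 shift [51.9 17.1 -1.1]
```

View pics/w9.png

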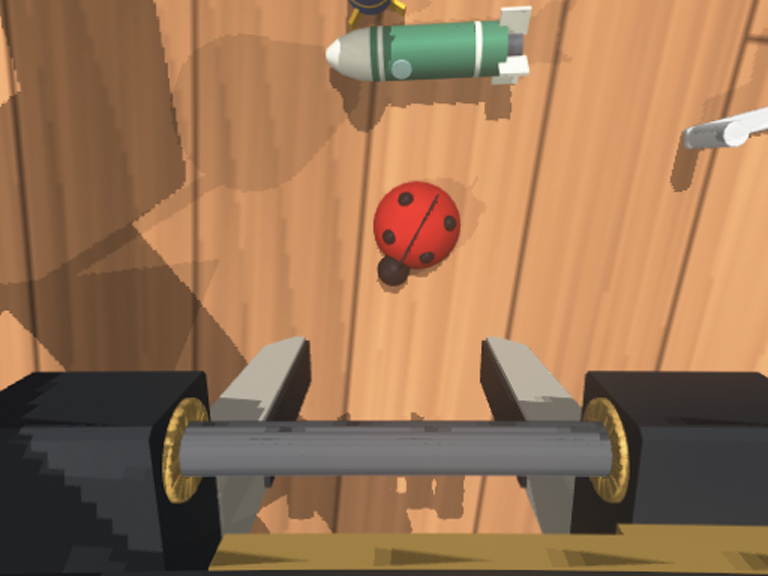

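>>> send_rows:
  targets:
    - [0.3,[30,0,0],0]
    - [0.3,[45,0,0],0]
    - [0.3,[15,0,0],0]
    - [0.3,[0,0,0],0]
    - [0.3,[0,0,0],0]

```text
t: 16.3
tool_pos: [0.4406, -0.3606, 0.3004]
orientation: [2.098, 2.336, -0.0]
force: [0.7, -0.9, -1.0]
opening: 0.0604
```

Run:
```python
from h import *
go(.46,-.40,.30,96)
c=cam("wrist");save(c,"w10.png")
for k in ["rocket_green","rocket_blue"]:
    for r in optics.cut_out("wrist",k)[:1]:
        ys,xs=np.nonzero(r["region"]);print(k,r["confidence"],r["point"],xs.min()*1.5,xs.max()*1.5,ys.min()*1.5,ys.max()*1.5)
```

```text
t 16.3 tcp [ 0.4406 -0.3606  0.3004] yaw 96.15 F [ 0.7 -0.9 -1. ] op 0.0604 tilt [ 9.0e-04 -1.1e-03 -1.0e+00]
 turn 0.0026
 shift after turn [-41.3  15.1   0.4]
 shift [-41.3  15.    0.4]
rocket_green 0.85 [286.0, 111.7] 328.5 516.0 138.0 198.0
rocket_blue 0.77 [240.0, 68.4] 330.0 400.5 63.0 145.5
```

View pics/w10.png

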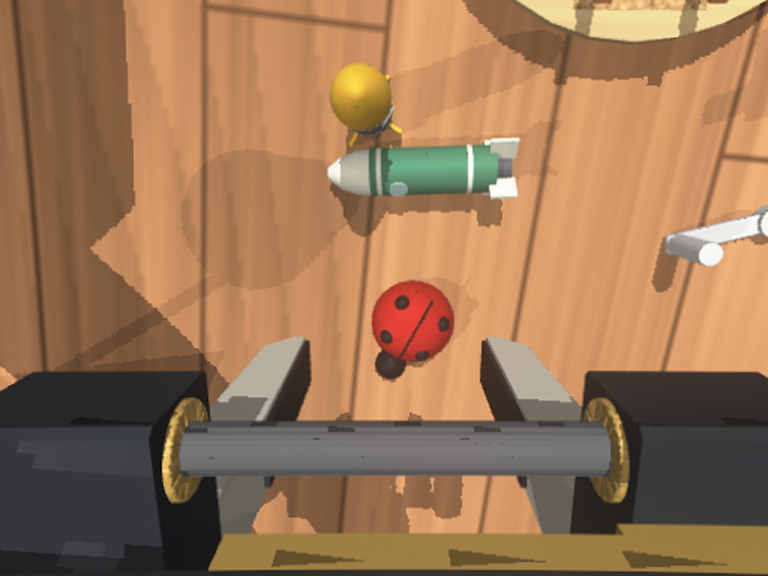

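Run:
```python
from h import *
c=cam("wrist");A=cam("scene");
p=lambda u,v,z:atz(c,u/1.5-.17,v/1.5-.17,z).round(4)
print(c["position"],p(361,92,.15),p(361,85,.155))
print("green",p(328,173,.024),p(516,167,.024),"body",p(480,168,.045))
for k in ["rocket_blue"]:
    for r in optics.cut_out("scene",k)[:1]:
        ys,xs=np.nonzero(r["region"]);i=ys.argmin();print(r["confidence"],xs[ys==ys.min()].mean(),ys.min());W=(xs[ys==ys.min()].mean(),ys.min())
B=cam("side")
for r in optics.cut_out("side","rocket_blue")[:1]:
        ys,xs=np.nonzero(r["region"]);V=(xs[ys==ys.min()].mean(),ys.min());print(r["confidence"],V)
print(tri(A,W,B,V),tri(A,W,c,(361/1.5,90/1.5)),tri(B,V,c,(361/1.5,90/1.5)))
go(.41,-.256,.08)
```

```text
[ 0.43356933 -0.29132993  0.4647774 ] [ 0.4098 -0.2565  0.15  ] [ 0.4099 -0.2534  0.155 ]
green [ 0.3778 -0.3099  0.024 ] [ 0.5369 -0.2883  0.024 ] body [ 0.5031 -0.2922  0.045 ]
0.75 174.5 178
0.66 (np.float64(311.5), np.int64(150))
(array([ 0.4074241, -0.2558754,  0.1578132]), np.float64(0.004752765237647596)) (array([ 0.41074787, -0.25736117,  0.16202718]), np.float64(0.0008631964702340195)) (array([ 0.40950152, -0.25623784,  0.15508723]), np.float64(0.0015517965007250847))
t 16.7 tcp [ 0.4401 -0.3617  0.2993] yaw 95.96 F [ 0.2  0.4 -0.1] op 0.0607 tilt [-4.e-04  3.e-04 -1.e+00]
 shift [108.2 -18.9 219.4]
```

>>> send_rows:
  targets:
    - [0.6,[30,-6,0],0]
    - [0.6,[40,-7,0],0]
    - [0.6,[38,-6,0],0]
    - [0.6,[0,0,30],0]
    - [0.6,[0,0,40],0]
    - [0.6,[0,0,20],0]
    - [0.6,[0,0,0],0]

```text
t: 17.4
tool_pos: [0.4082, -0.2545, 0.206]
orientation: [-2.098, -2.33, 0.001]
force: [-1.0, 0.0, -0.9]
opening: 0.0748
```

Run:
```python
from h import *
go(.4095,-.256,.084,96)
c=cam("wrist");save(c,"w11.png")
c=cam("side");cv2.imwrite("pics/d11.png",cv2.resize(c["color"][100:240,230:370,::-1],None,fx=4,fy=4))
c=cam("scene");cv2.imwrite("pics/s11.png",cv2.resize(c["color"][120:260,100:260,::-1],None,fx=4,fy=4))
```

```text
t 17.4 tcp [ 0.4082 -0.2545  0.206 ] yaw 95.98 F [-1.   0.  -0.9] op 0.0748 tilt [-0.005   0.0039 -1.    ]
 turn -0.0004
 shift after turn [ -2.1   1.7 122. ]
 shift [ -2.1   1.7 122. ]
```

View pics/w11.png

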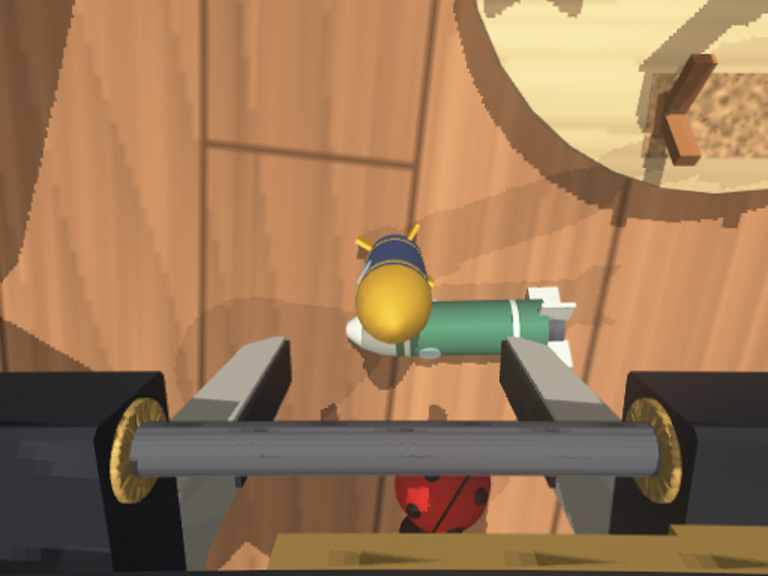

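View pics/d11.png

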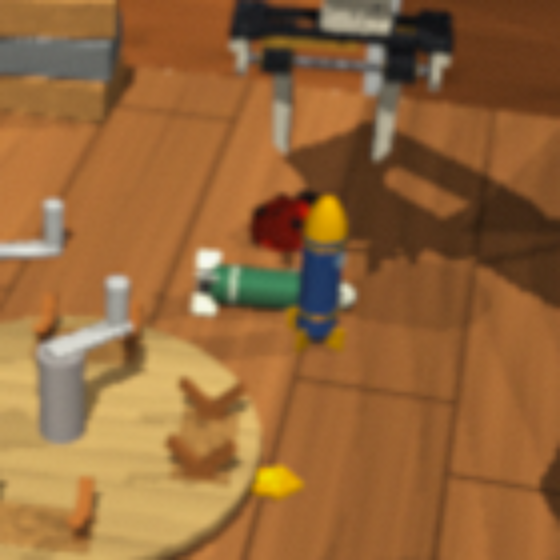

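View pics/s11.png

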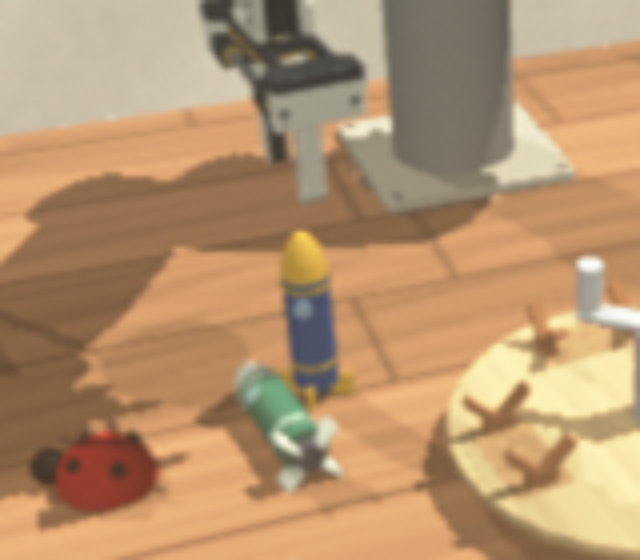

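Run:
```python
from h import *
c=cam("wrist");
p=lambda u,v,z:atz(c,u/1.5-.17,v/1.5-.17,z).round(4)
print(c["position"],p(394,305,.14),p(394,310,.15),"fins",p(360,242,.015),p(415,228,.015))
go(.4095,-.256,.084,96)
```

```text
[ 0.40370983 -0.18587296  0.3762415 ] [ 0.4108 -0.2556  0.14  ] [ 0.4108 -0.2551  0.15  ] fins [ 0.385  -0.2476  0.015 ] [ 0.4236 -0.2333  0.015 ]
t 17.6 tcp [ 0.4109 -0.2566  0.2116] yaw 95.98 F [0.3 0.  0. ] op 0.0741 tilt [ 0.0022 -0.0016 -1.    ]
 turn -0.0004
 shift after turn [  1.   -1.6 127.6]
 shift [  1.   -1.6 127.6]
```

Well centred. Descend and grip lightly, lift 40 mm, and move away from the green one.

>>> send_rows:
  targets:
    - [0.6,[1,0,20],0]
    - [0.6,[0,0,30],0]
    - [0.6,[0,0,30],0]
    - [0.6,[0,0,25],0]
    - [0.6,[0,0,15],0]
    - [0.6,[0,0,7],0]
    - [0.6,[0,0,0],0]
    - [-1,[0,0,0],0]
    - [-1,[0,0,0],0]
    - [-1,[0,0,0],0]
    - [-1,[0,0,0],0]
    - [-1,[0,0,0],0]
  newtons: 20

```text
t: 18.8
tool_pos: [0.41, -0.2549, 0.0829]
orientation: [2.102, 2.334, -0.0]
force: [-1.8, -0.6, 1.9]
opening: 0.0401
```

Run:
```python
from h import *
go(.385,-.27,.094,96)
c=cam("scene");cv2.imwrite("pics/s12.png",cv2.resize(c["color"][120:260,100:260,::-1],None,fx=4,fy=4))
```

```text
t 18.8 tcp [ 0.41   -0.2549  0.0829] yaw 95.99 F [-1.8 -0.6  1.9] op 0.0401 tilt [ 2.e-04 -3.e-04 -1.e+00]
 turn -0.0002
 shift after turn [-12.4 -26.4 -11.1]
 shift [-12.4 -26.4 -11.1]
```

View pics/s12.png

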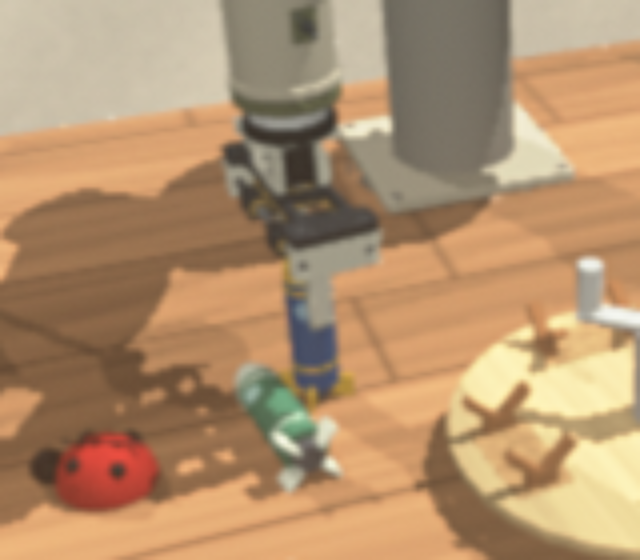

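```bash
python3 -c "
import numpy as np
f=np.radians(np.linspace(-15.35,74.65,21));R=105.8
x=R*np.sin(f);z=R*np.cos(f)
print([[round(a,1),round(-b,1)] for a,b in zip(np.diff(x),np.diff(z))])"
```

```text
[[np.float64(8.1), np.float64(-1.9)], [np.float64(8.2), np.float64(-1.2)], [np.float64(8.3), np.float64(-0.6)], [np.float64(8.3), np.float64(0.1)], [np.float64(8.3), np.float64(0.7)], [np.float64(8.2), np.float64(1.4)], [np.float64(8.1), np.float64(2.0)], [np.float64(7.9), np.float64(2.6)], [np.float64(7.7), np.float64(3.2)], [np.float64(7.4), np.float64(3.8)], [np.float64(7.1), np.float64(4.4)], [np.float64(6.7), np.float64(4.9)], [np.float64(6.3), np.float64(5.4)], [np.float64(5.8), np.float64(5.9)], [np.float64(5.4), np.float64(6.4)], [np.float64(4.8), np.float64(6.8)], [np.float64(4.3), np.float64(7.1)], [np.float64(3.7), np.float64(7.4)], [np.float64(3.1), np.float64(7.7)], [np.float64(2.5), np.float64(7.9)]]
```

>>> send_rows:
  targets:
    - [-1,[0,0,-8],0]
    - [-1,[0,0,-12],0]
    - [-1,[8,-8,0],0]
    - [-1,[10,-10,0],0]
    - [-1,[5,-5,0],0]
    - [-1,[0,0,8],0]
    - [-1,[0,0,8],0]
    - [-1,[0,0,4],0]
    - [-1,[0,0,0],0]

```text
t: 19.75
tool_pos: [0.3847, -0.2348, 0.0824]
orientation: [-2.102, -2.334, 0.001]
force: [-1.2, -1.0, 1.7]
opening: 0.0397
```

Run:
```python
from h import *
go(.385,-.235,.083,96)
c=cam("scene");cv2.imwrite("pics/s13.png",cv2.resize(c["color"][120:260,100:260,::-1],None,fx=4,fy=4))
```

```text
t 19.75 tcp [ 0.3847 -0.2348  0.0824] yaw 95.98 F [-1.2 -1.   1.7] op 0.0397 tilt [-7.e-04 -2.e-04 -1.e+00]
 turn -0.0003
 shift after turn [-0.2  0.3 -0.6]
 shift [-0.2  0.3 -0.6]
```

View pics/s13.png

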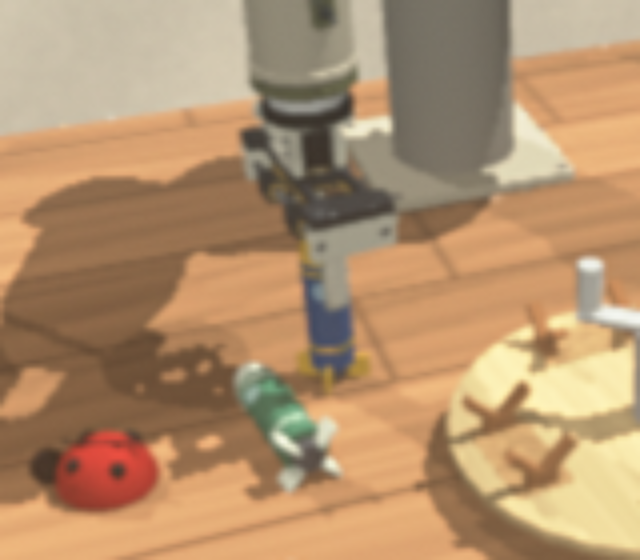

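>>> send_rows:
  targets:
    - [-1,[0,0,0],0]
    - [-1,[8,0,-2],0]
    - [-1,[8,0,-1],0]
    - [-1,[8,0,0],0]
    - [-1,[8,0,0],0]
    - [-1,[8,0,1],0]
    - [-1,[8,0,1.5],0]
    - [-1,[8,0,2],0]
    - [-1,[8,0,2.5],0]
    - [-1,[8,0,3],0]
    - [-1,[0,0,0],0]
  newtons: 5

```text
t: 20.9
tool_pos: [0.3776, -0.1622, 0.0763]
orientation: [2.101, 2.334, 0.0]
force: [-1.5, -0.5, 4.7]
opening: 0.04
```

Run:
```python
from h import *
go(.385,-.235,.083,96)
c=cam("scene");cv2.imwrite("pics/s14.png",cv2.resize(c["color"][120:260,100:260,::-1],None,fx=4,fy=4))
c=cam("side");cv2.imwrite("pics/d14.png",cv2.resize(c["color"][100:240,230:370,::-1],None,fx=4,fy=4))
```

```text
t 20.9 tcp [ 0.3776 -0.1622  0.0763] yaw 96.03 F [-1.5 -0.5  4.7] op 0.04 tilt [ 1.2e-03 -9.0e-04 -1.0e+00]
 turn 0.0005
 shift after turn [-73.2  -0.3  -6.7]
 shift [-73.2  -0.3  -6.7]
```

View pics/s14.png

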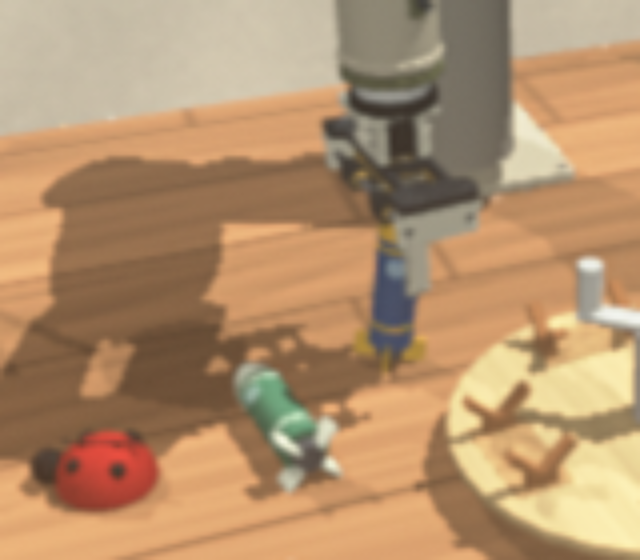

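View pics/d14.png

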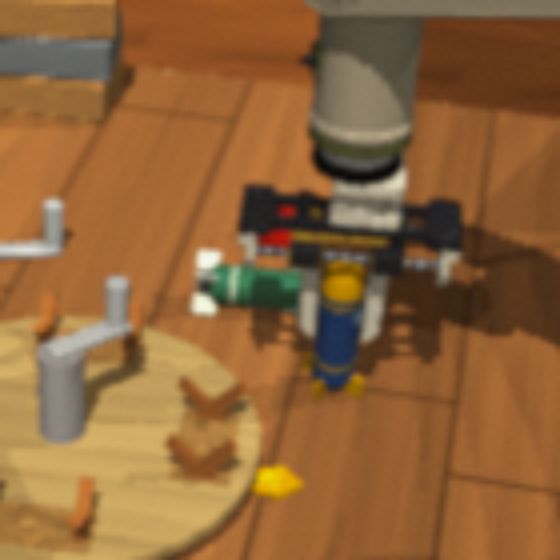

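>>> send_rows:
  targets:
    - [-1,[0,0,0],0]
    - [-1,[0,0,-10],0]
    - [-1,[0,0,-10],0]
    - [-1,[-20,-5,0],0]
    - [-1,[-30,-5,0],0]
    - [-1,[-30,-5,0],0]
    - [-1,[-20,0,0],0]
    - [-1,[0,0,10],0]
    - [-1,[0,0,5],0]
    - [-1,[0,0,0],0]
  newtons: 20

```text
t: 22.0
tool_pos: [0.3718, -0.2621, 0.0792]
orientation: [-2.1, -2.332, -0.0]
force: [0.2, -0.6, -2.1]
opening: 0.0394
```

Run:
```python
from h import *
go(.385,-.235,.083,96)
c=cam("scene");cv2.imwrite("pics/s15.png",cv2.resize(c["color"][120:260,100:260,::-1],None,fx=4,fy=4))
c=cam("side");cv2.imwrite("pics/d15.png",cv2.resize(c["color"][100:240,230:370,::-1],None,fx=4,fy=4))
```

```text
t 22.0 tcp [ 0.3718 -0.2621  0.0792] yaw 96.01 F [ 0.2 -0.6 -2.1] op 0.0394 tilt [-0.0021  0.0023 -1.    ]
 turn 0.0001
 shift after turn [25.6 16.  -3.8]
 shift [25.6 16.  -3.8]
```

View pics/s15.png

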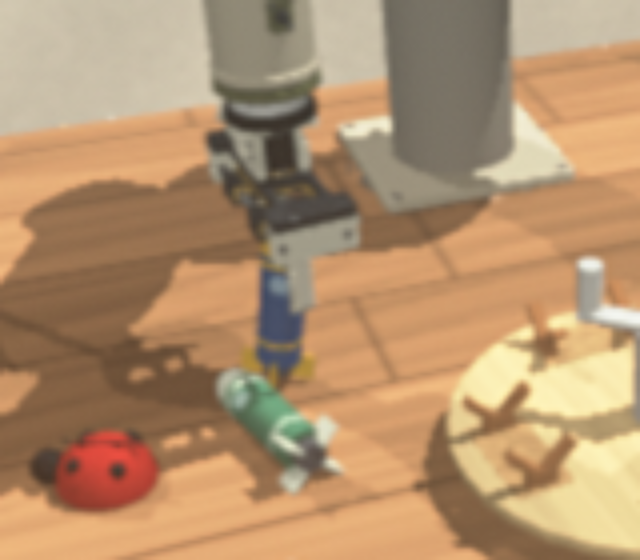

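View pics/d15.png

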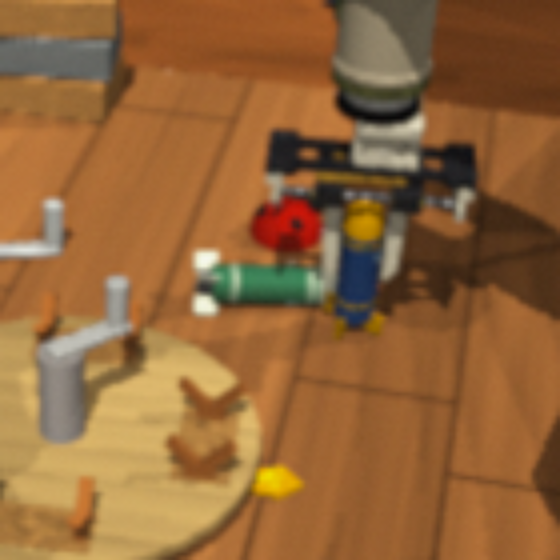

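>>> send_rows:
  targets:
    - [-1,[0,0,4],0]
    - [-1,[0,0,2],0]
    - [-1,[4,0,1],0]
    - [-1,[6,0,1],0]
    - [-1,[8,0,1],0]
    - [-1,[8,0,1],0]
    - [-1,[8,0,1],0]
    - [-1,[8,0,1],0]
    - [-1,[0,0,0],0]
  newtons: 3

```text
t: 23.0
tool_pos: [0.3678, -0.2205, 0.0679]
orientation: [-2.1, -2.334, -0.0]
force: [-0.4, -0.7, -0.7]
opening: 0.0397
```

Run:
```python
from h import *
go(.385,-.235,.083,96)
c=cam("scene");cv2.imwrite("pics/s16.png",cv2.resize(c["color"][120:260,100:260,::-1],None,fx=4,fy=4))
```

```text
t 23.0 tcp [ 0.3678 -0.2205  0.0679] yaw 96.04 F [-0.4 -0.7 -0.7] op 0.0397 tilt [-9.0e-04  1.1e-03 -1.0e+00]
 turn 0.0007
 shift after turn [-16.2  15.6 -15.1]
 shift [-16.2  15.6 -15.1]
```

View pics/s16.png

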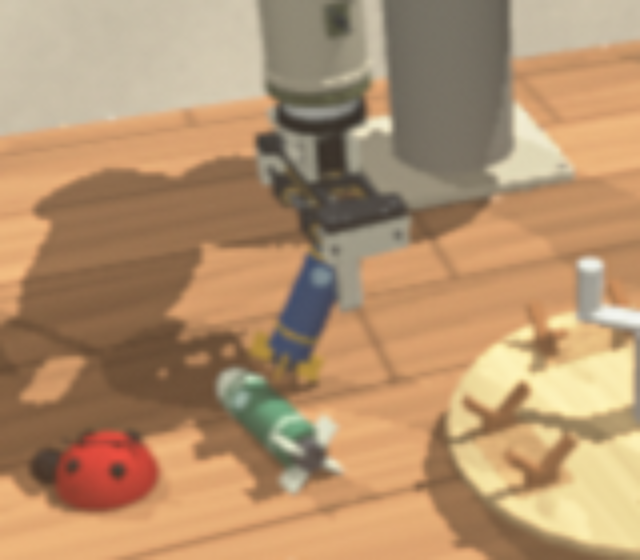

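>>> send_rows:
  targets:
    - [-1,[7,0,4.5],0]
    - [-1,[6.5,0,5],0]
    - [-1,[6,0,5.5],0]
    - [-1,[6,0,6],0]
    - [-1,[5.5,0,6.5],0]
    - [-1,[5,0,7],0]
    - [-1,[4,0,7],0]
    - [-1,[0,0,0],0]

```text
t: 23.85
tool_pos: [0.3631, -0.1813, 0.0256]
orientation: [-2.1, -2.333, 0.001]
force: [-0.5, -1.2, -1.7]
opening: 0.0398
```

Run:
```python
from h import *
go(.385,-.235,.01,96)
c=cam("scene");cv2.imwrite("pics/s17.png",cv2.resize(c["color"][120:260,100:260,::-1],None,fx=4,fy=4))
c=cam("side");cv2.imwrite("pics/d17.png",cv2.resize(c["color"][100:240,230:370,::-1],None,fx=4,fy=4))
```

```text
t 23.85 tcp [ 0.3631 -0.1813  0.0256] yaw 96.01 F [-0.5 -1.2 -1.7] op 0.0398 tilt [-0.0019  0.001  -1.    ]
 turn 0.0002
 shift after turn [-55.7  16.2  15.5]
 shift [-55.7  16.1  15.5]
```

View pics/s17.png

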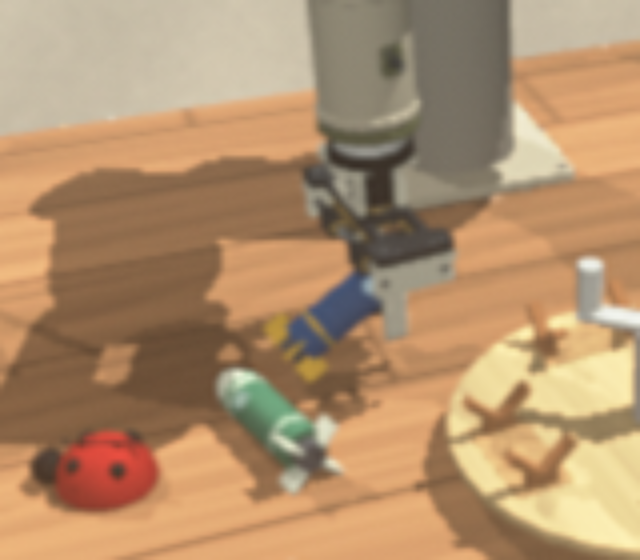

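View pics/d17.png

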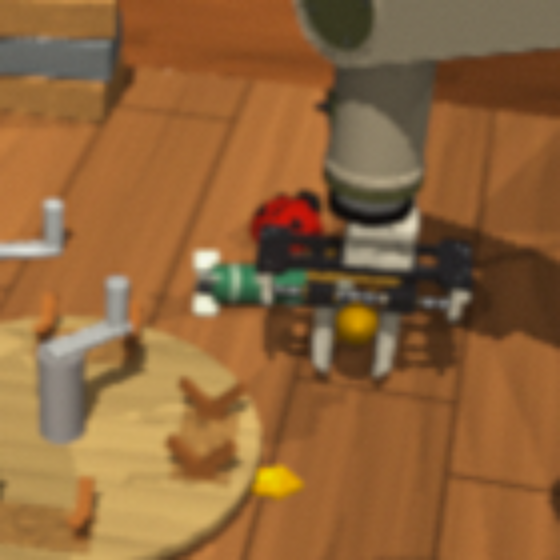

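>>> send_rows:
  targets:
    - [-1,[3,0,6],0]
    - [-1,[3,0,5],0]
    - [-1,[1,0,4],0]
    - [-1,[0,0,0],0]
    - [-1,[0,0,0],0]

```text
t: 24.45
tool_pos: [0.3632, -0.1752, 0.012]
orientation: [-2.102, -2.334, 0.0]
force: [-0.3, -0.2, -0.5]
opening: 0.04
```

Run:
```python
from h import *
go(.385,-.235,.01,96)
c=cam("scene");cv2.imwrite("pics/s18.png",cv2.resize(c["color"][120:260,100:260,::-1],None,fx=4,fy=4))
c=cam("wrist");save(c,"w18.png")
```

```text
t 24.45 tcp [ 0.3632 -0.1752  0.012 ] yaw 95.99 F [-0.3 -0.2 -0.5] op 0.04 tilt [-4.e-04  0.e+00 -1.e+00]
 turn -0.0001
 shift after turn [-61.7  15.4   2. ]
 shift [-61.7  15.4   2. ]
```

View pics/s18.png

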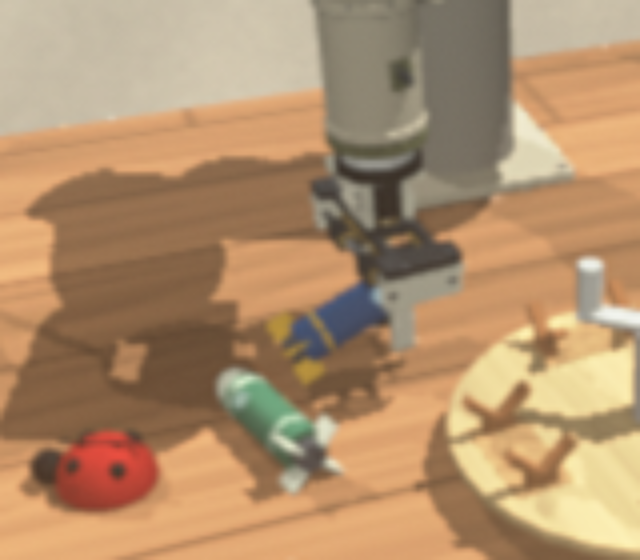

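View pics/w18.png

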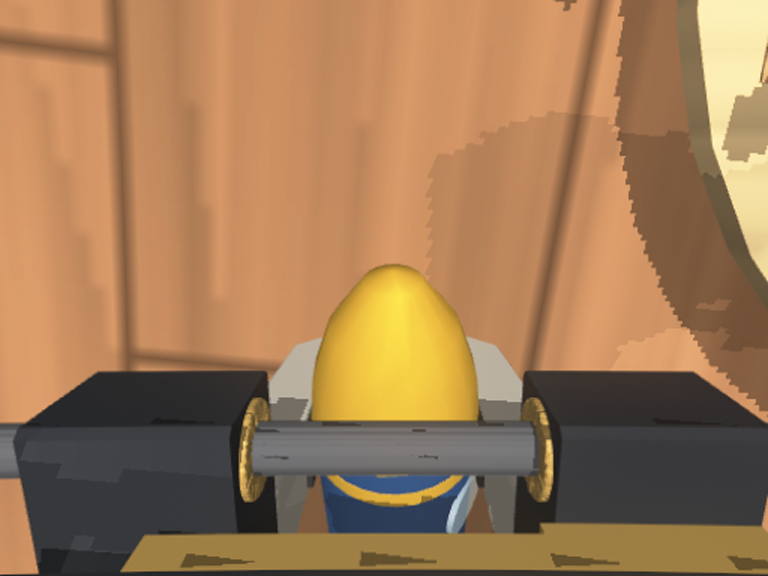

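>>> send_rows:
  targets:
    - [0.3,[0,0,0],0]
    - [0.3,[0,0,0],0]
    - [0.3,[0,0,0],0]
    - [0.3,[0,0,0],0]
    - [0.3,[0,0,0],0]

```text
t: 25.05
tool_pos: [0.3634, -0.1753, 0.0122]
orientation: [2.102, 2.334, 0.0]
force: [0.0, -0.0, 0.6]
opening: 0.0609
```

Run:
```python
from h import *
c=cam("wrist");save(c,"w19.png");go(.385,-.235,.01,96)
p=lambda u,v,z:atz(c,u/1.5-.17,v/1.5-.17,z).round(4)
print(p(394,265,.025))
A=cam("scene");cv2.imwrite("pics/s19.png",cv2.resize(A["color"][120:260,100:260,::-1],None,fx=4,fy=4))
```

```text
t 25.1 tcp [ 0.3634 -0.1753  0.0122] yaw 95.99 F [-0.2 -0.5  0.1] op 0.0604 tilt [ 1.e-04 -1.e-04 -1.e+00]
 turn -0.0002
 shift after turn [-61.7  15.2   2.2]
 shift [-61.7  15.2   2.2]
[ 0.3598 -0.1368  0.025 ]
```

View pics/w19.png

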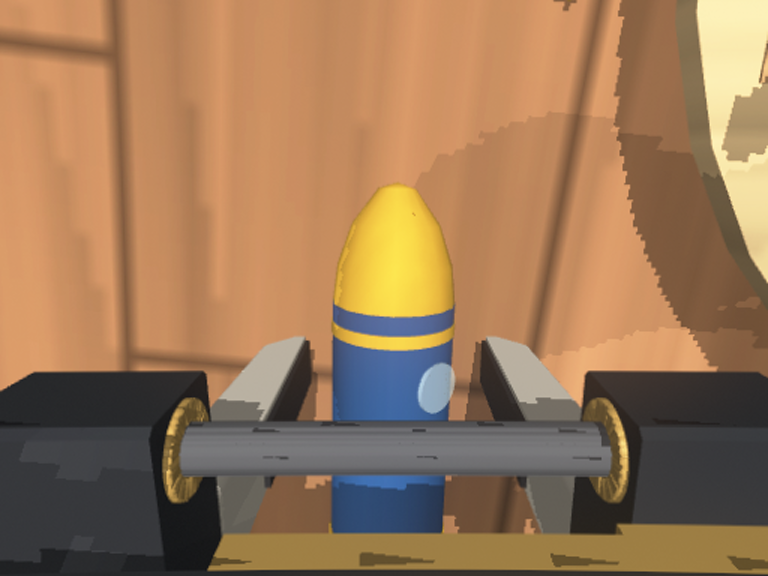

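View pics/s19.png

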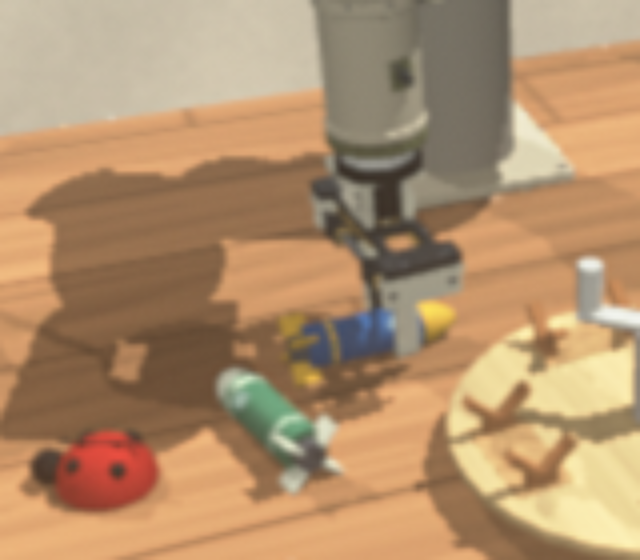

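Run:
```python
from h import *
c=cam("wrist")
s=robot.read_state()
p=lambda u,v,z:rot(s["orientation"]).T@(atz(c,u/1.5-.17,v/1.5-.17,z)-s["tool_pos"])*1000
print(p(398,185,.022).round(1),p(394,310,.042).round(1), p(333,400,.022).round(1),p(449,400,.022).round(1))
```

```text
[62.8  1.6 -9.9] [ 29.2   0.4 -29.9] [ -8.8 -20.3  -9.9] [-8.8 19.  -9.9]
```

>>> send_rows:
  targets:
    - [0.3,[0,0,4],0]
    - [-1,[0,0,0],0]
    - [-1,[0,0,0],0]
    - [-1,[0,0,0],0]
    - [-1,[0,0,0],0]
    - [-1,[0,0,-8],0]
    - [-1,[0,0,-15],0]
    - [-1,[0,0,-20],0]
    - [-1,[0,0,-30],0]
    - [-1,[0,0,-30],0]
    - [-1,[0,0,-20],0]
    - [-1,[0,0,0],0]
  newtons: 35

```text
t: 26.4
tool_pos: [0.3654, -0.1765, 0.1348]
orientation: [2.098, 2.33, 0.002]
force: [0.9, -0.4, -1.0]
opening: 0.0393
```

Run:
```python
from h import *
go(.4682,-.0053,.13,96)
A=cam("scene");cv2.imwrite("pics/s20.png",cv2.resize(A["color"][100:260,100:280,::-1],None,fx=3.5,fy=3.5))
c=cam("wrist");save(c,"w20.png")
```

```text
t 26.4 tcp [ 0.3654 -0.1765  0.1348] yaw 95.99 F [ 0.9 -0.4 -1. ] op 0.0393 tilt [ 0.0054 -0.0035 -1.    ]
 turn -0.0002
 shift after turn [159.5 120.1   4.8]
 shift [159.6 120.1   4.8]
```

View pics/s20.png

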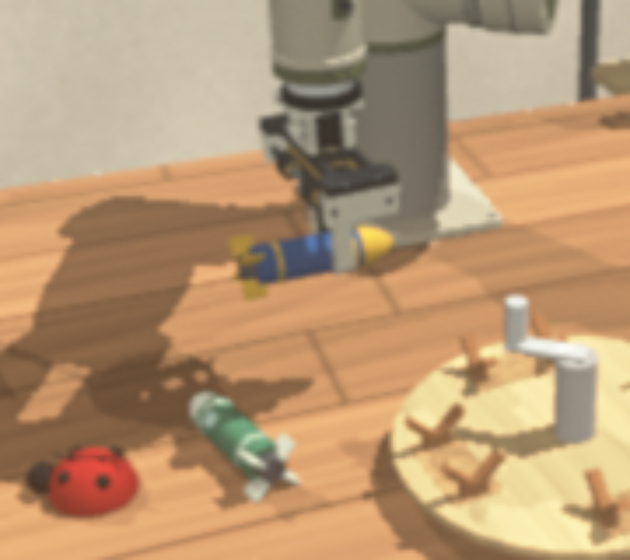

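View pics/w20.png

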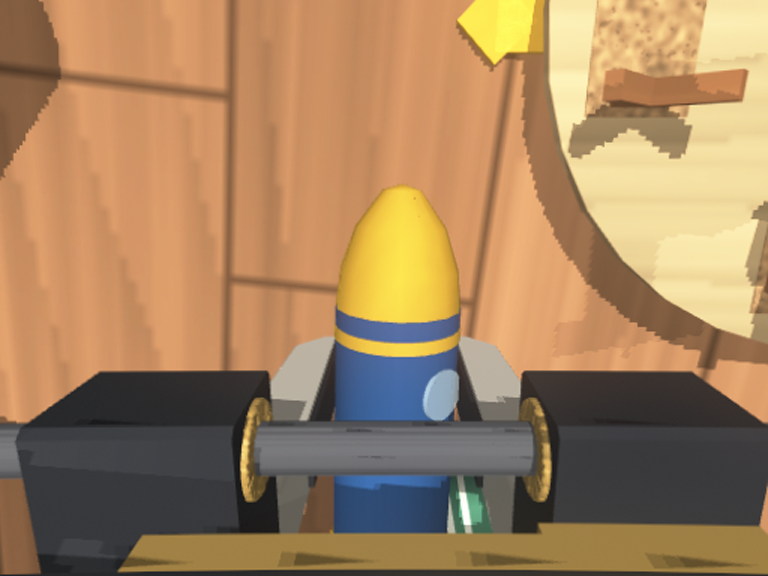

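>>> send_rows:
  targets:
    - [-1,[15,12,0],0]
    - [-1,[30,23,0],0]
    - [-1,[35,26,0],0]
    - [-1,[35,26,0],0]
    - [-1,[30,22,0],0]
    - [-1,[15,11,0],0]
    - [-1,[0,0,0],0]
    - [-1,[0,0,0],0]

```text
t: 27.3
tool_pos: [0.4647, -0.0034, 0.1293]
orientation: [-2.099, -2.334, 0.004]
force: [-0.0, 0.2, -1.3]
opening: 0.0395
```

Run:
```python
from h import *
go(.4682,-.0053,.066,96)
A=cam("side");cv2.imwrite("pics/d21.png",cv2.resize(A["color"][100:260,180:330,::-1],None,fx=4,fy=4))
c=cam("wrist");save(c,"w21.png")
```

```text
t 27.3 tcp [ 0.4647 -0.0034  0.1293] yaw 96.06 F [-0.   0.2 -1.3] op 0.0395 tilt [-0.0034  0.     -1.    ]
 turn 0.0011
 shift after turn [-2.2  3.5 63.3]
 shift [-2.3  3.5 63.3]
```

View pics/d21.png

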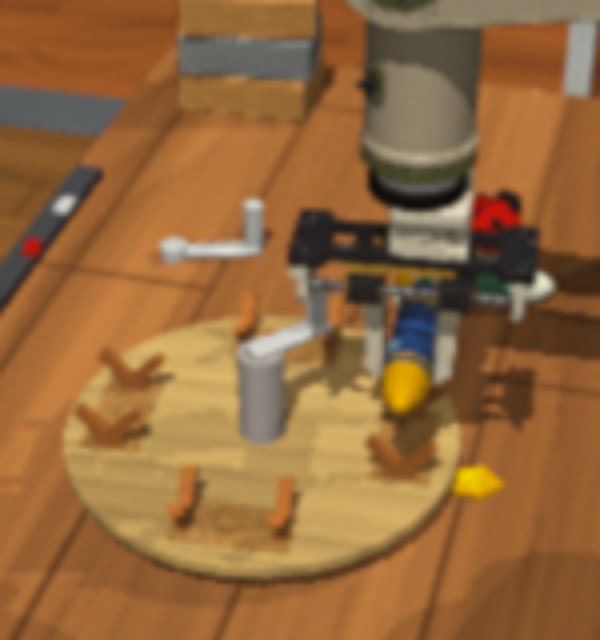

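View pics/w21.png

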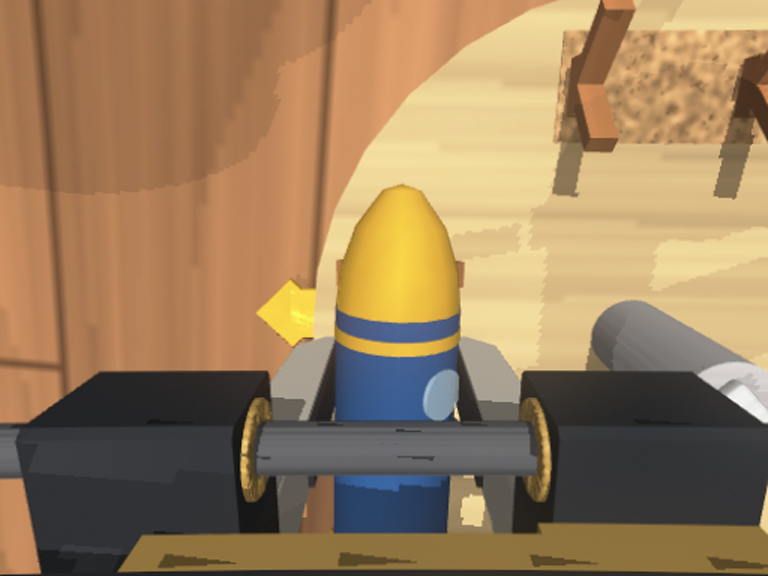

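Run:
```python
from h import *
c=cam("wrist")
p=lambda u,v,z:atz(c,u/1.5-.17,v/1.5-.17,z)
a=p(340,261,.074);b=p(463,263,.074);a2=p(338,285,.07);b2=p(463,286,.07);print(a,b,a2,b2)
t=np.array([-.1045,.9945]);print("mark est (far face top)",(a+b)[:2]/2-.046*t)
go(.4682,-.0053,.066,96)
```

```text
[0.43825231 0.01902748 0.074     ] [0.4933503  0.02388211 0.074     ] [0.4378242  0.00677892 0.07      ] [0.4954775  0.01234939 0.07      ]
mark est (far face top) [ 0.47060831 -0.0242922 ]
t 27.45 tcp [ 0.4652 -0.0044  0.1304] yaw 95.92 F [-0.2  0.8 -1.9] op 0.0396 tilt [-1.4e-03 -1.0e-04 -1.0e+00]
 turn -0.0014
 shift after turn [-1.2  3.  64.4]
 shift [-1.2  3.  64.4]
```

>>> send_rows:
  targets:
    - [-1,[-3,3.5,10],0]
    - [-1,[0,0,15],0]
    - [-1,[0,0,15],0]
    - [-1,[0,0,10],0]
    - [-1,[0,0,7],0]
    - [-1,[0,0,4],0]
    - [-1,[0,0,2],0]
    - [-1,[0,0,0],0]
    - [-1,[0,0,0],0]

```text
t: 28.35
tool_pos: [0.47, -0.0061, 0.0687]
orientation: [2.102, 2.334, 0.0]
force: [-3.0, 0.7, 3.4]
opening: 0.0391
```

Run:
```python
from h import *
go(.469,-.007,.065,96)
A=cam("side");cv2.imwrite("pics/d22.png",cv2.resize(A["color"][100:260,180:330,::-1],None,fx=4,fy=4))
c=cam("scene");cv2.imwrite("pics/s22.png",cv2.resize(c["color"][120:260,160:330,::-1],None,fx=4,fy=4))
```

```text
t 28.35 tcp [ 0.47   -0.0061  0.0687] yaw 96.0 F [-3.   0.7  3.4] op 0.0391 tilt [ 3.e-04  1.e-04 -1.e+00]
 turn -0.0001
 shift after turn [-0.7 -1.1  3.7]
 shift [-0.7 -1.1  3.7]
```

View pics/d22.png

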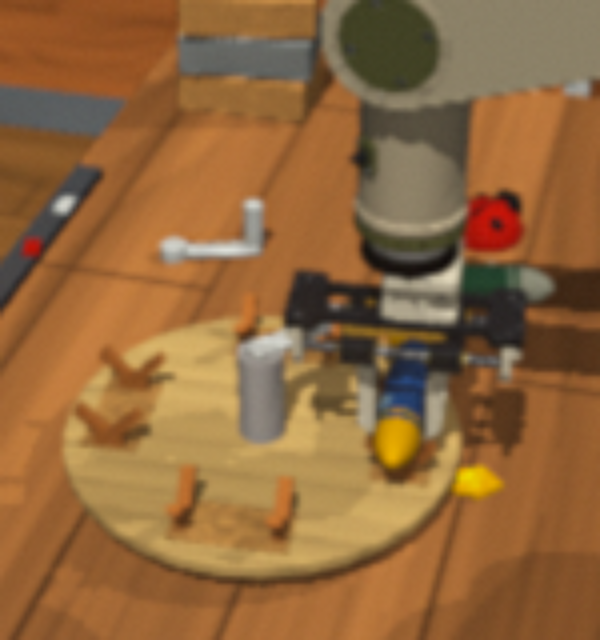

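View pics/s22.png

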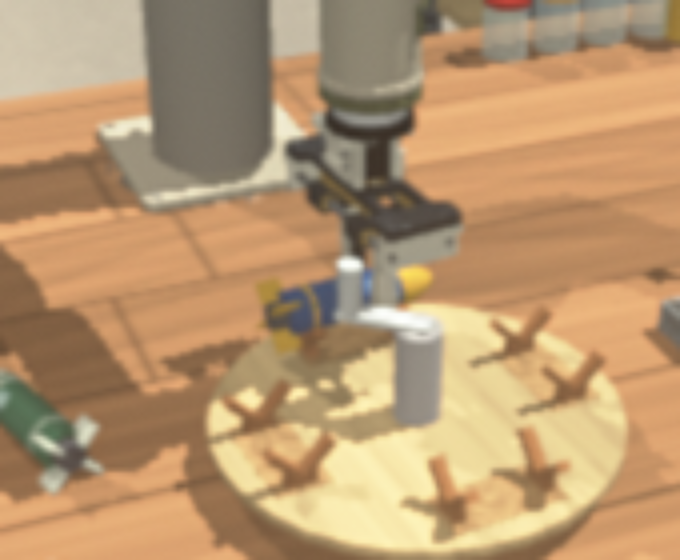

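>>> send_rows:
  targets:
    - [-1,[0,-1,1],0]
    - [0.1,[0,0,0],0]
    - [0.1,[0,0,0],0]
    - [0.3,[0,0,0],0]
    - [0.3,[0,0,0],0]
    - [0.3,[0,0,-10],0]
    - [0.3,[0,0,-30],0]
    - [0.3,[0,0,-40],0]
    - [0.3,[0,0,-40],0]
    - [0.3,[0,0,-40],0]
    - [0.3,[0,0,-30],0]
    - [0.3,[0,0,0],0]

```text
t: 29.65
tool_pos: [0.4714, -0.0066, 0.2636]
orientation: [2.097, 2.329, 0.009]
force: [1.1, 0.7, 0.0]
opening: 0.0606
```

Run:
```python
from h import *
go(.46,-.12,.30,96)
c=cam("wrist");save(c,"w23.png")
A=cam("side");cv2.imwrite("pics/d23.png",cv2.resize(A["color"][100:260,180:330,::-1],None,fx=4,fy=4))
c=cam("scene");cv2.imwrite("pics/s23.png",cv2.resize(c["color"][120:260,160:330,::-1],None,fx=4,fy=4))
```

```text
t 29.65 tcp [ 0.4714 -0.0066  0.2636] yaw 95.99 F [1.1 0.7 0. ] op 0.0606 tilt [ 0.0095 -0.0012 -1.    ]
 turn -0.0003
 shift after turn [-111.6  -22.8  -36.4]
 shift [-111.6  -22.8  -36.4]
```

View pics/w23.png

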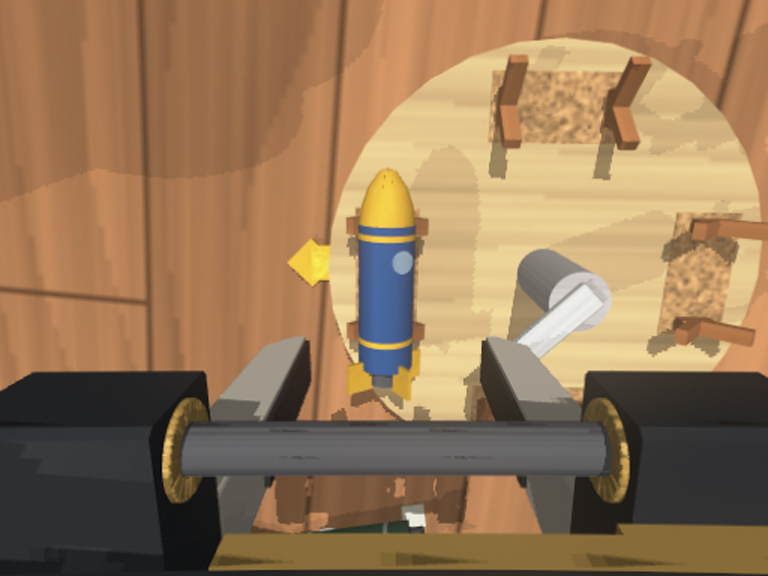

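View pics/d23.png

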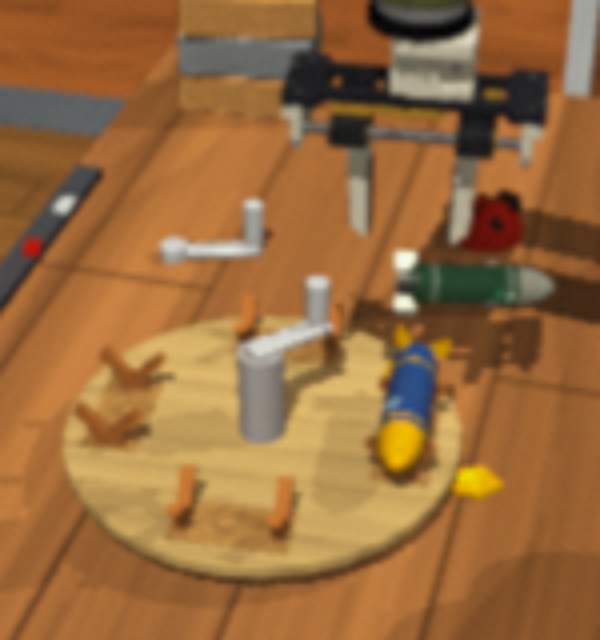

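View pics/s23.png

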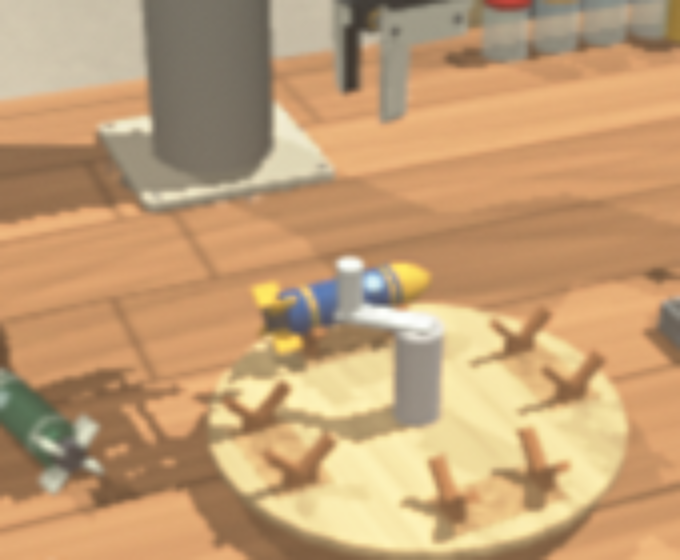

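```bash
python3 -c "
from h import *
go(.556,-.054,.142,51)"
```

```text
t 29.8 tcp [ 0.4686 -0.0063  0.2568] yaw 95.99 F [-0.  -0.3 -1.3] op 0.06 tilt [-2.e-04  0.e+00 -1.e+00]
 turn 0.7852
 shift after turn [ 17.9  97.9 114.8]
 shift [-56.5  82.  114.8]
```

>>> send_rows:
  targets:
    - [0.3,[0,0,0],0.131]
    - [0.3,[0,0,0],0.131]
    - [0.3,[0,0,0],0.131]
    - [0.3,[0,0,0],0.131]
    - [0.3,[0,0,0],0.131]
    - [0.3,[0,0,0],0.13]
    - [0.3,[6,30,0],0]
    - [0.3,[6,38,0],0]
    - [0.3,[6,30,20],0]
    - [0.3,[0,0,20],0]
    - [0.3,[0,0,0],0]

```text
t: 30.9
tool_pos: [0.5535, -0.0538, 0.2111]
orientation: [-2.83, -1.349, 0.013]
force: [-0.5, -0.1, -0.4]
opening: 0.0607
```

Run:
```python
from h import *
go(.556,-.054,.142,51)
c=cam("wrist");save(c,"w24.png")
A=cam("side");cv2.imwrite("pics/d24.png",cv2.resize(A["color"][100:260,180:330,::-1],None,fx=4,fy=4))
c=cam("scene");cv2.imwrite("pics/s24.png",cv2.resize(c["color"][120:260,160:330,::-1],None,fx=4,fy=4))
```

```text
t 30.9 tcp [ 0.5535 -0.0538  0.2111] yaw 50.97 F [-0.5 -0.1 -0.4] op 0.0607 tilt [-0.0099  0.0019 -0.9999]
 turn -0.0005
 shift after turn [ 1.7  2.6 69.1]
 shift [ 1.7  2.6 69.1]
```

View pics/d24.png

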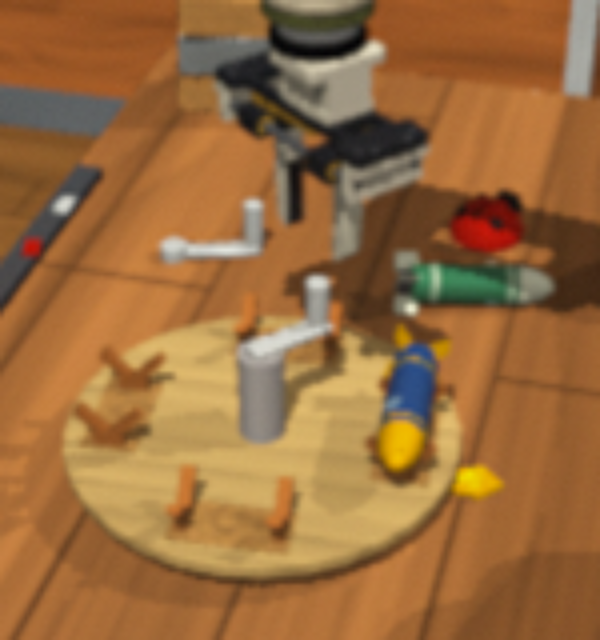

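View pics/s24.png

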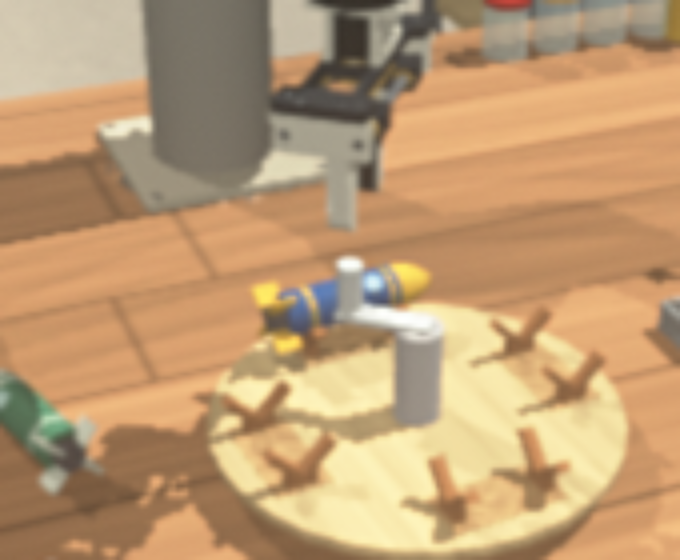

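View pics/w24.png

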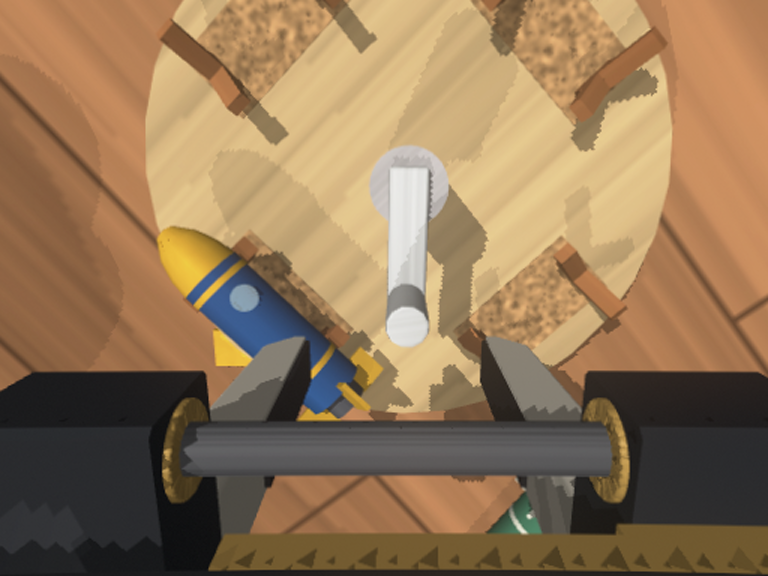

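Run:
```python
from h import *
c=cam("wrist");s=robot.read_state()
p=lambda u,v,z:atz(c,u/1.5-.17,v/1.5-.17,z)
k=p(407,326,.168);h=p(410,184,.126);print(k,h,np.linalg.norm((k-h)[:2]))
a=p(146,120,.036);b=p(672,120,.036);print((a+b)/2,np.linalg.norm(a-b))
go(k[0],k[1],.142,51)
```

```text
[ 0.55827405 -0.05863746  0.168     ] [ 0.5979501 -0.012839   0.126    ] 0.060594458066759095
[0.62129498 0.01402286 0.036     ] 0.3414697828418508
t 31.1 tcp [ 0.5563 -0.0537  0.218 ] yaw 51.03 F [-0.1 -0.6 -0.5] op 0.06 tilt [ 8.e-04 -1.e-04 -1.e+00]
 turn 0.0005
 shift after turn [-2.6  4.6 76. ]
 shift [-2.6  4.6 76. ]
```

>>> send_rows:
  targets:
    - [0.3,[-2,3,20],0]
    - [0.3,[0,0,25],0]
    - [0.3,[0,0,20],0]
    - [0.3,[0,0,11],0]
    - [0.3,[0,0,0],0]
    - [-1,[0,0,0],0]
    - [-1,[0,0,0],0]
    - [-1,[0,0,0],0]
    - [-1,[0,0,0],0]
    - [-1,[0,0,0],0]
  newtons: 15

```text
t: 32.1
tool_pos: [0.5577, -0.0575, 0.1416]
orientation: [2.835, 1.353, 0.001]
force: [-0.5, -0.1, 0.1]
opening: 0.0249
```

Run:
```python
from h import *
go(.5575,-.057,.142,51)
c=cam("scene");cv2.imwrite("pics/s25.png",cv2.resize(c["color"][120:260,160:330,::-1],None,fx=4,fy=4))
```

```text
t 32.1 tcp [ 0.5577 -0.0575  0.1416] yaw 51.01 F [-0.5 -0.1  0.1] op 0.0249 tilt [ 6.e-04 -1.e-04 -1.e+00]
 turn 0.0002
 shift after turn [ 0.3 -0.4 -0.4]
 shift [ 0.3 -0.4 -0.4]
```

View pics/s25.png

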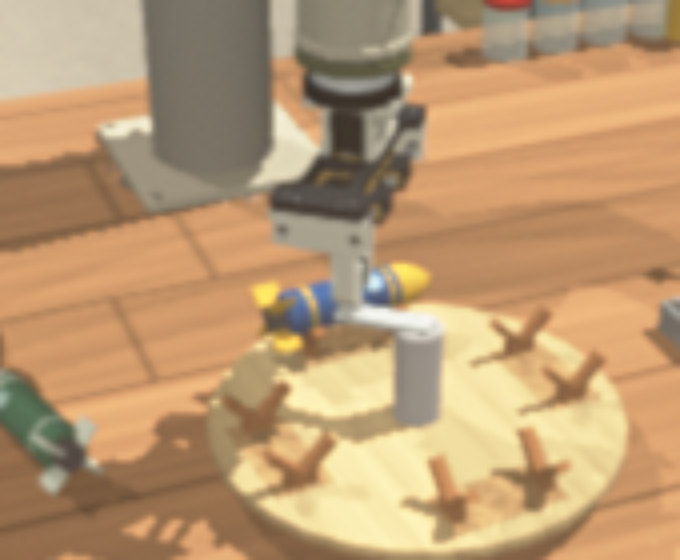

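>>> send_rows:
  targets:
    - [-1,[0,0,0],0]
    - [-1,[0,0,0],0]
    - [-1,[0.1,2,0],-0.035]
    - [-1,[0.1,3,0],-0.052]
    - [-1,[0.15,4,0],-0.07]
    - [-1,[0.15,4,0],-0.07]
    - [-1,[0.15,4,0],-0.07]
    - [-1,[0.15,4,0],-0.07]
    - [-1,[0.15,4,0],-0.07]
    - [-1,[0.15,4,0],-0.07]
    - [-1,[0.15,4,0],-0.07]

```text
t: 33.25
tool_pos: [0.5867, -0.0699, 0.1413]
orientation: [-2.329, -2.106, 0.003]
force: [-6.8, 0.7, 5.3]
opening: 0.0197
```

Run:
```python
from h import *
go(.5575,-.057,.142,141)
c=cam("scene");cv2.imwrite("pics/s26.png",cv2.resize(c["color"][120:260,160:330,::-1],None,fx=4,fy=4))
```

```text
t 33.25 tcp [ 0.5867 -0.0699  0.1413] yaw 84.23 F [-6.8  0.7  5.3] op 0.0197 tilt [-0.0023  0.     -1.    ]
 turn -0.9909
 shift after turn [30.8 -8.4 -0.6]
 shift [  9.9 -30.3  -0.6]
```

View pics/s26.png

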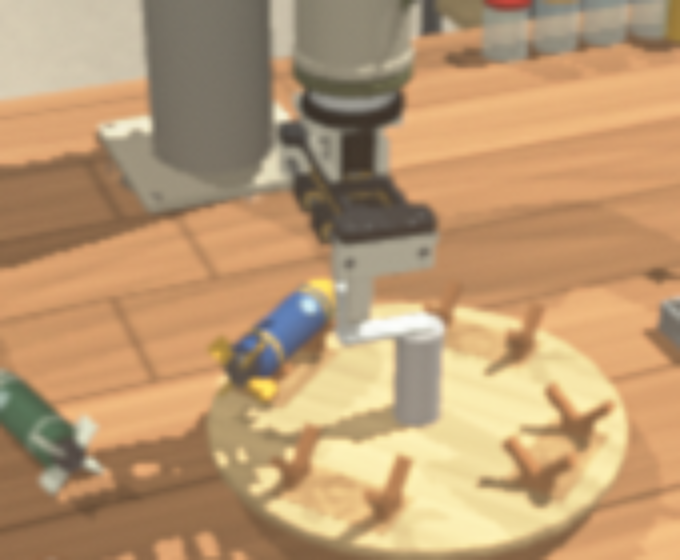

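>>> send_rows:
  targets:
    - [-1,[0.15,4.3,0],-0.075]
    - [-1,[0.15,4.3,0],-0.075]
    - [-1,[0.15,4.3,0],-0.075]
    - [-1,[0.15,4.3,0],-0.075]
    - [-1,[0.15,4.3,0],-0.075]
    - [-1,[0.15,4.3,0],-0.075]
    - [-1,[0.15,4.3,0],-0.075]
    - [-1,[0.15,4.3,0],-0.075]
    - [-1,[0.15,4.3,0],-0.075]
    - [-1,[0.15,4,0],-0.07]
    - [-1,[0.15,4,0],-0.07]
    - [-1,[0,3,0],-0.05]

```text
t: 34.5
tool_pos: [0.6331, -0.0537, 0.1413]
orientation: [-1.233, -2.889, -0.0]
force: [-4.9, 1.9, 6.3]
opening: 0.0197
```

Run:
```python
from h import *
go(.64,-.046,.142,141)
c=cam("scene");cv2.imwrite("pics/s27.png",cv2.resize(c["color"][120:260,160:330,::-1],None,fx=4,fy=4))
```

```text
t 34.5 tcp [ 0.6331 -0.0537  0.1413] yaw 133.77 F [-4.9  1.9  6.3] op 0.0197 tilt [-7.e-04  5.e-04 -1.e+00]
 turn -0.1263
 shift after turn [-0.5 10.4 -0.7]
 shift [ 0.8 10.4 -0.7]
```

View pics/s27.png

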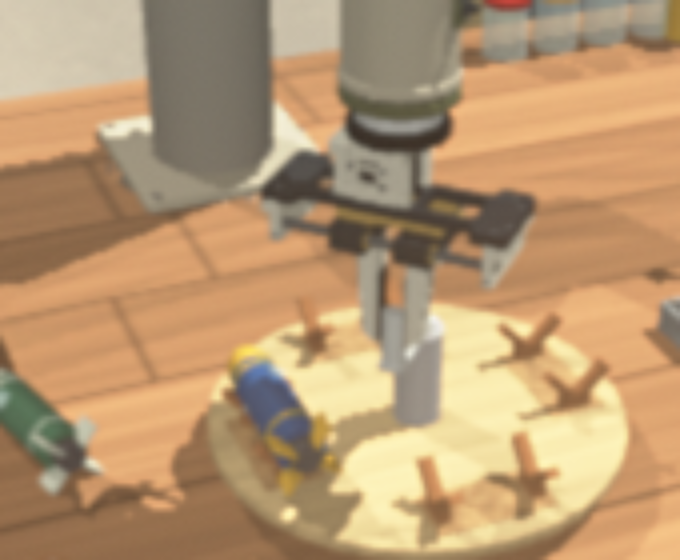

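>>> send_rows:
  targets:
    - [-1,[0.1,3.5,0],-0.06]
    - [-1,[0.1,3.5,0],-0.06]
    - [-1,[0,0,0],0]
    - [0.1,[0,0,0],0]
    - [0.1,[0,0,0],0]
    - [0.1,[0,0,0],0]
    - [0.1,[0,0,-30],0]
    - [0.1,[0,0,-45],0]
    - [0.1,[0,0,-45],0]
    - [0.1,[0,0,0],0]
    - [0.1,[0,0,0],0]
    - [0.1,[0,0,0],0]

```text
t: 35.75
tool_pos: [0.6374, -0.0492, 0.2594]
orientation: [-1.061, -2.955, 0.001]
force: [0.2, -0.4, -0.5]
opening: 0.0511
```

Run:
```python
from h import *
go(.44,-.36,.26,96)
c=cam("wrist");save(c,"w28.png")
c=cam("scene");save(c,"s28.png")
```

```text
t 35.75 tcp [ 0.6374 -0.0492  0.2594] yaw 140.48 F [ 0.2 -0.4 -0.5] op 0.0511 tilt [-2.2e-03  3.0e-04 -1.0e+00]
 turn 0.7764
 shift after turn [-2.885e+02 -2.288e+02 -2.000e-01]
 shift [-4.550e+01 -3.653e+02 -2.000e-01]
```

View pics/w28.png

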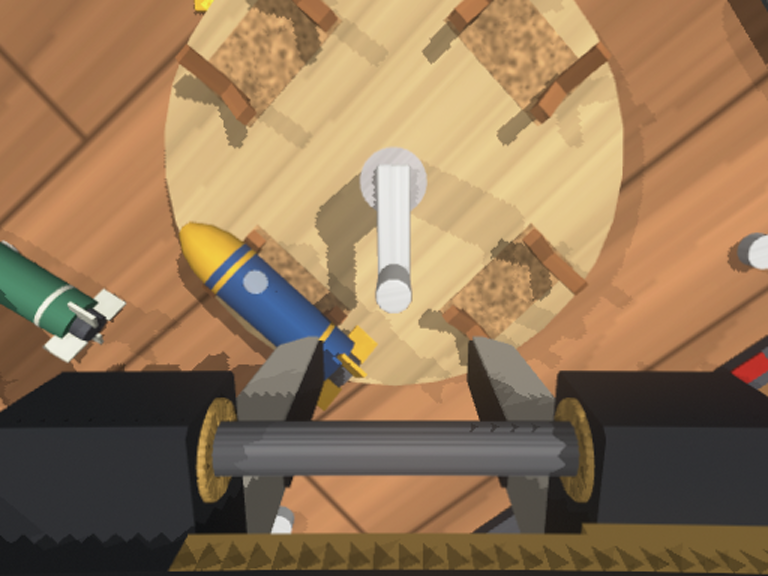

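View pics/s28.png

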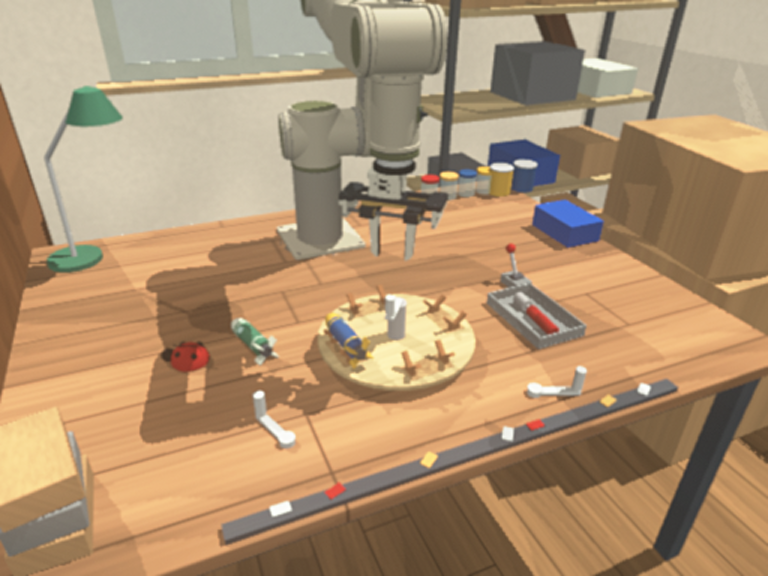

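>>> send_rows:
  targets:
    - [0.5,[0,0,-20],0.129]
    - [0.5,[0,0,-20],0.129]
    - [0.5,[0,0,0],0.129]
    - [0.5,[0,0,0],0.129]
    - [0.5,[0,0,0],0.129]
    - [0.5,[0,0,0],0.131]
    - [0.5,[-30,-24,0],0]
    - [0.5,[-36,-29,0],0]
    - [0.5,[-36,-29,0],0]
    - [0.5,[-36,-29,0],0]
    - [0.5,[-36,-29,0],0]
    - [0.5,[-36,-29,0],0]

```text
t: 37.05
tool_pos: [0.4904, -0.2767, 0.2995]
orientation: [-2.1, -2.334, 0.001]
force: [0.7, -1.2, -0.7]
opening: 0.0694
```

>>> send_rows:
  targets:
    - [0.5,[-36,-29,0],0]
    - [0.5,[-36,-25,0],0]
    - [0.5,[-25,0,0],0]
    - [0.5,[0,0,0],0]
    - [0.5,[0,0,0],0]

```text
t: 37.55
tool_pos: [0.4481, -0.3777, 0.2995]
orientation: [-2.101, -2.332, -0.001]
force: [0.9, -0.1, -0.3]
opening: 0.0696
```

Run:
```python
from h import *
go(.44,-.38,.30,96)
c=cam("wrist");save(c,"w29.png")
```

```text
t 37.55 tcp [ 0.4481 -0.3777  0.2995] yaw 95.98 F [ 0.9 -0.1 -0.3] op 0.0696 tilt [-0.0018  0.0022 -1.    ]
 turn -0.0004
 shift after turn [-1.5 -8.3 -0.5]
 shift [-1.5 -8.3 -0.5]
```

View pics/w29.png

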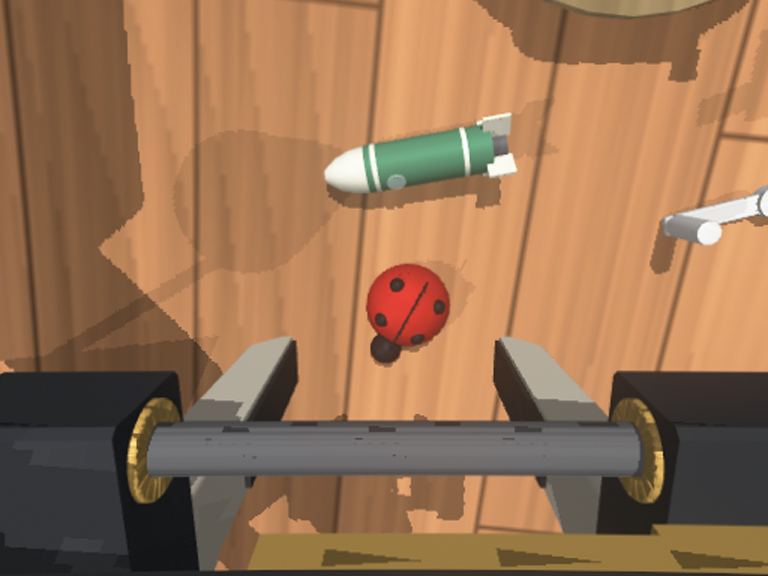

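Run:
```python
from h import *
c=cam("wrist")
p=lambda u,v,z:atz(c,u/1.5-.17,v/1.5-.17,z)
n=p(325,174,.022);f=p(509,146,.024);d=n-f;L=np.linalg.norm(d[:2]);a=np.degrees(np.arctan2(d[1],d[0]))
b1=p(372,168,.042);b2=p(464,152,.042);e=b1-b2
print(n,f,L,a,"bands",np.degrees(np.arctan2(e[1],e[0])),b1,b2)
m=f+d/L*.08;print("mid",m,"bird",p(395,320,.02))
go(m[0],m[1],.2,a%180)
```

```text
[ 0.38279763 -0.32591313  0.022     ] [ 0.53594213 -0.28659705  0.024     ] 0.15811069329875152 -165.60166502110076 bands -164.43189616240218 [ 0.42342158 -0.31616961  0.042     ] [ 0.49660186 -0.29578122  0.042     ]
mid [ 0.4584549  -0.30648999  0.02298805] bird [ 0.45670637 -0.45143732  0.02      ]
t 37.65 tcp [ 0.4488 -0.3768  0.3003] yaw 96.1 F [-0.   0.3  0.4] op 0.0696 tilt [-9.0e-04  1.3e-03 -1.0e+00]
 turn 1.4259
 shift after turn [ 26.9 -65.6 100.4]
 shift [ 68.8  17.2 100.4]
```

>>> send_rows:
  targets:
    - [0.4,[0,0,0],0.142]
    - [0.4,[0,0,0],0.142]
    - [0.4,[0,0,0],0.142]
    - [0.4,[0,0,0],0.142]
    - [0.4,[0,0,0],0.142]
    - [0.4,[0,0,0],0.142]
    - [0.4,[0,0,0],0.142]
    - [0.4,[0,0,0],0.142]
    - [0.4,[0,0,0],0.142]
    - [0.4,[0,0,0],0.142]
    - [0.4,[13,-33,40],0]
    - [0.4,[14,-33,40],0]

```text
t: 38.85
tool_pos: [0.4584, -0.311, 0.2269]
orientation: [3.114, 0.401, 0.004]
force: [0.1, 0.9, -1.1]
opening: 0.0651
```

>>> send_rows:
  targets:
    - [0.4,[0,0,40],0]
    - [0.4,[0,0,40],0]
    - [0.4,[0,0,20],0]
    - [0.4,[0,0,0],0]
    - [0.4,[0,0,0],0]

```text
t: 39.35
tool_pos: [0.4578, -0.3112, 0.1271]
orientation: [-3.115, -0.404, -0.0]
force: [1.0, 0.6, 1.0]
opening: 0.0651
```

Run:
```python
from h import *
go(.4585,-.3065,.009,14.7)
c=cam("wrist");save(c,"w30.png")
A=cam("side");cv2.imwrite("pics/d30.png",cv2.resize(A["color"][100:240,230:370,::-1],None,fx=4,fy=4))
```

```text
t 39.35 tcp [ 0.4578 -0.3112  0.1271] yaw 14.76 F [1.  0.6 1. ] op 0.0651 tilt [ 0.e+00  1.e-04 -1.e+00]
 turn 0.001
 shift after turn [  1.9  -4.3 118.1]
 shift [  1.9  -4.3 118.1]
```

View pics/w30.png

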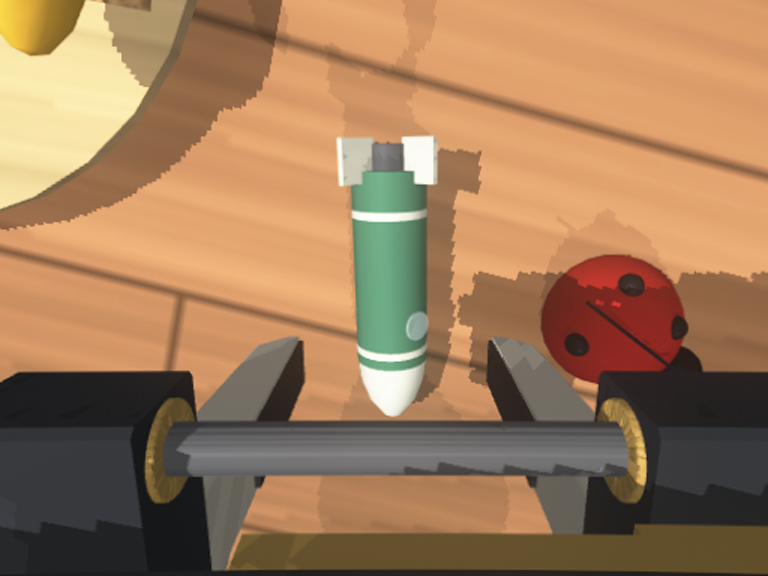

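View pics/d30.png

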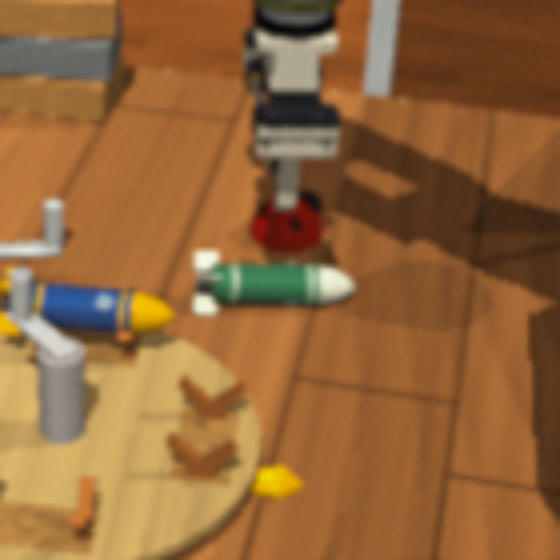

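Run:
```python
from h import *
c=cam("wrist");s=robot.read_state();M=rot(s["orientation"])
p=lambda u,v,z:(M.T@(atz(c,u/1.5-.17,v/1.5-.17,z)-s["tool_pos"])*1000).round(1)
print("nose",p(393,416,.02),"foot",p(388,144,.024),"L/R at band",p(353,214,.022),p(427,214,.022),p(358,350,.022),p(426,350,.022))
bird=[p(541,310,.02),p(560,270,.03)];print(bird)
```

```text
nose [-80.1  -2.5 108.7] foot [ 77.5  -5.  105.1] L/R at band [ 41.3 -24.  106.9] [ 41.4  15.9 107. ] [-36.9 -22.7 106.7] [-36.9  16.7 106.9]
[array([-13.4,  81.9, 109.1]), array([12.2, 87.4, 99.2])]
```

>>> send_rows:
  targets:
    - [0.3,[-2,-4,25],0]
    - [0.3,[0,0,30],0]
    - [0.3,[0,0,30],0]
    - [0.3,[0,0,20],0]
    - [0.3,[0,0,10],0]
    - [0.3,[0,0,3],0]
    - [0.3,[0,0,0],0]
    - [-1,[0,0,0],0]
    - [-1,[0,0,0],0]
    - [-1,[0,0,0],0]
    - [-1,[0,0,0],0]
    - [-1,[0,0,0],0]
  newtons: 35

```text
t: 40.7
tool_pos: [0.4549, -0.309, 0.0093]
orientation: [3.115, 0.401, 0.001]
force: [-0.3, 0.6, 4.7]
opening: 0.0391
```

>>> send_rows:
  targets:
    - [-1,[0,0,-10],0]
    - [-1,[0,0,-20],0]
    - [-1,[0,0,-30],0]
    - [-1,[0,0,-30],0]
    - [-1,[0,0,-30],0]
    - [-1,[0,0,-10],0]
    - [-1,[0,0,0],0]

```text
t: 41.4
tool_pos: [0.4553, -0.3093, 0.1403]
orientation: [3.113, 0.401, 0.004]
force: [-0.1, -0.8, -1.7]
opening: 0.0391
```

Run:
```python
from h import *
go(.4706,-.0235,.13,96)
c=cam("wrist");save(c,"w31.png")
A=cam("scene");cv2.imwrite("pics/s31.png",cv2.resize(A["color"][100:260,100:280,::-1],None,fx=3.5,fy=3.5))
```

```text
t 41.4 tcp [ 0.4553 -0.3093  0.1403] yaw 14.69 F [-0.1 -0.8 -1.7] op 0.0391 tilt [ 0.0026 -0.0021 -1.    ]
 turn -1.4192
 shift after turn [282.7  45.1   9.7]
 shift [  87.2 -272.7    9.7]
```

View pics/w31.png

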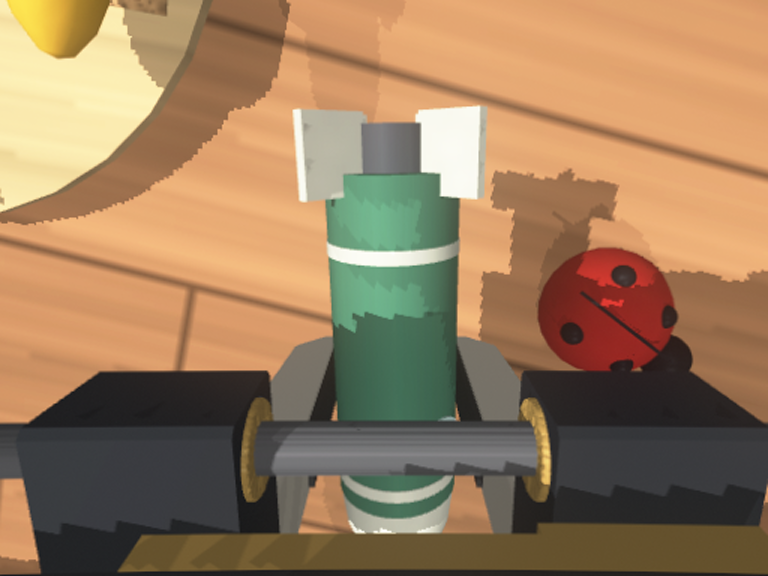

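View pics/s31.png

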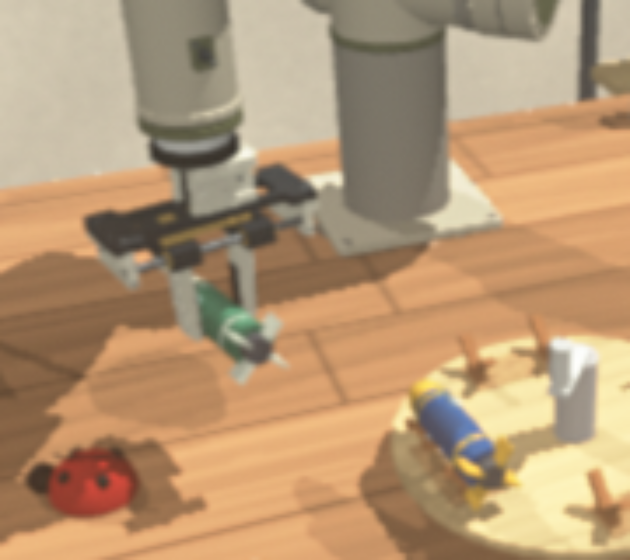

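>>> send_rows:
  targets:
    - [-1,[0,0,0],-0.142]
    - [-1,[0,0,0],-0.142]
    - [-1,[0,0,0],-0.142]
    - [-1,[0,0,0],-0.142]
    - [-1,[0,0,0],-0.142]
    - [-1,[0,0,0],-0.142]
    - [-1,[0,0,0],-0.142]
    - [-1,[0,0,0],-0.142]
    - [-1,[0,0,0],-0.142]
    - [-1,[0,0,0],-0.142]
    - [-1,[20,3,0],0]
    - [-1,[35,5,0],0]

```text
t: 42.7
tool_pos: [0.4551, -0.2531, 0.1358]
orientation: [-2.101, -2.331, 0.001]
force: [-0.1, 1.1, -1.4]
opening: 0.0392
```

>>> send_rows:
  targets:
    - [-1,[38,6,0],0]
    - [-1,[38,6,0],0]
    - [-1,[38,6,0],0]
    - [-1,[38,6,0],0]
    - [-1,[38,6,0],0]
    - [-1,[25,4,0],0]
    - [-1,[13,3,0],0]
    - [-1,[0,0,0],0]
    - [-1,[0,0,0],0]

```text
t: 43.6
tool_pos: [0.4689, -0.023, 0.1376]
orientation: [-2.1, -2.335, 0.002]
force: [-0.1, -0.1, -1.8]
opening: 0.039
```

Run:
```python
from h import *
go(.471,-.0235,.07,95.7)
c=cam("wrist");save(c,"w32.png")
A=cam("side");cv2.imwrite("pics/d32.png",cv2.resize(A["color"][100:260,180:330,::-1],None,fx=4,fy=4))
```

```text
t 43.6 tcp [ 0.4689 -0.023   0.1376] yaw 96.07 F [-0.1 -0.1 -1.8] op 0.039 tilt [-1.6e-03 -3.0e-04 -1.0e+00]
 turn 0.0064
 shift after turn [-0.7  2.2 67.5]
 shift [-0.7  2.2 67.5]
```

View pics/w32.png

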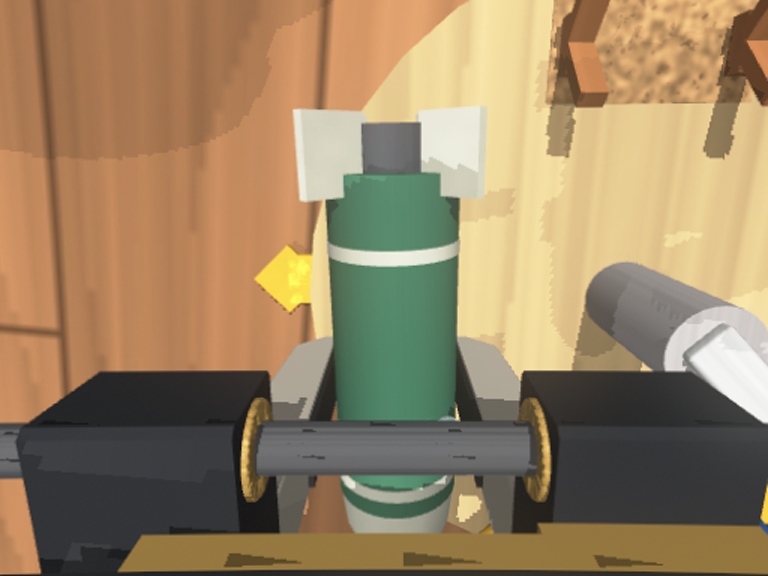

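View pics/d32.png

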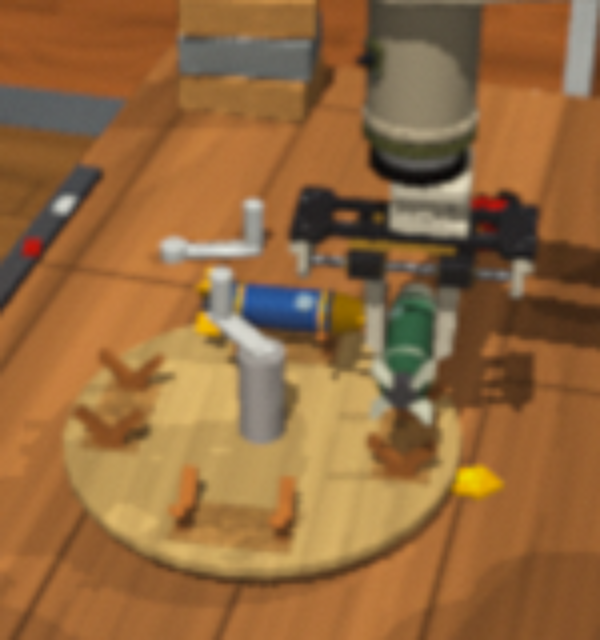

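>>> send_rows:
  targets:
    - [-1,[-0.5,2,10],0.006]
    - [-1,[0,0,15],0]
    - [-1,[0,0,15],0]
    - [-1,[0,0,12],0]
    - [-1,[0,0,8],0]
    - [-1,[0,0,5],0]
    - [-1,[0,0,3],0]
    - [-1,[0,0,1],0]
    - [-1,[0,0,0],0]

```text
t: 44.6
tool_pos: [0.4716, -0.023, 0.07]
orientation: [2.108, 2.329, -0.0]
force: [-2.7, -1.0, 1.3]
opening: 0.0391
```

Run:
```python
from h import *
go(.471,-.0235,.066,95.7)
A=cam("side");cv2.imwrite("pics/d33.png",cv2.resize(A["color"][100:260,180:330,::-1],None,fx=4,fy=4))
```

```text
t 44.6 tcp [ 0.4716 -0.023   0.07  ] yaw 95.7 F [-2.7 -1.   1.3] op 0.0391 tilt [ 3.e-04 -6.e-04 -1.e+00]
 turn -0.0
 shift after turn [-0.4 -0.6  4. ]
 shift [-0.4 -0.6  4. ]
```

View pics/d33.png

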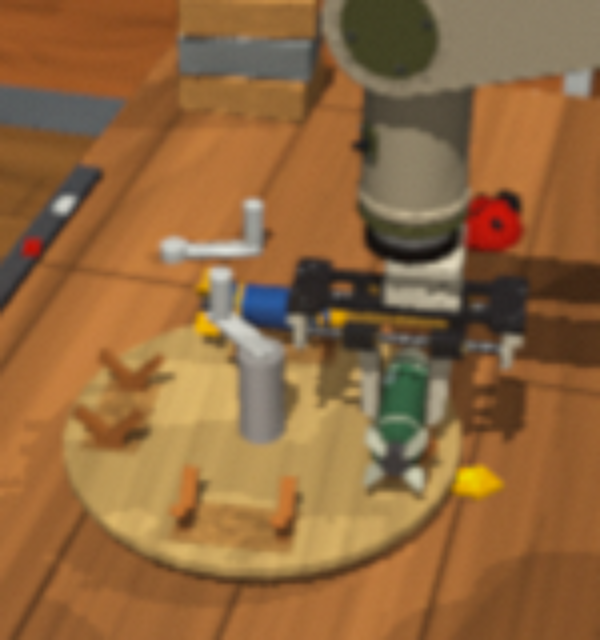

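>>> send_rows:
  targets:
    - [-1,[0,-1.5,1],0]
    - [-1,[0,-0.5,1],0]
    - [0.05,[0,0,0],0]
    - [0.05,[0,0,0],0]
    - [0.2,[0,0,0],0]
    - [0.3,[0,0,0],0]
    - [0.3,[0,0,-10],0]
    - [0.3,[0,0,-30],0]
    - [0.3,[0,0,-40],0]
    - [0.3,[0,0,-40],0]
    - [0.3,[0,0,-40],0]
    - [0.3,[0,0,-30],0]

```text
t: 45.85
tool_pos: [0.47, -0.023, 0.2614]
orientation: [2.106, 2.327, 0.003]
force: [0.6, 0.5, -0.6]
opening: 0.0606
```

Run:
```python
from h import *
go(.5575,-.057,.142,51)
c=cam("wrist");save(c,"w34.png")
A=cam("side");cv2.imwrite("pics/d34.png",cv2.resize(A["color"][100:260,180:330,::-1],None,fx=4,fy=4))
```

```text
t 45.85 tcp [ 0.47   -0.023   0.2614] yaw 95.7 F [ 0.6  0.5 -0.6] op 0.0606 tilt [ 3.5e-03 -5.0e-04 -1.0e+00]
 turn 0.7802
 shift after turn [ 28.4  89.1 119.7]
 shift [-42.5  83.3 119.7]
```

View pics/w34.png

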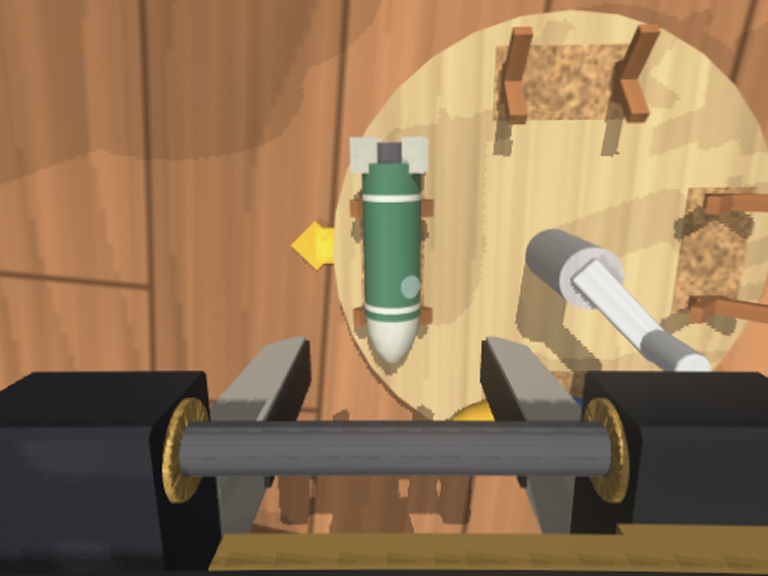

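View pics/d34.png

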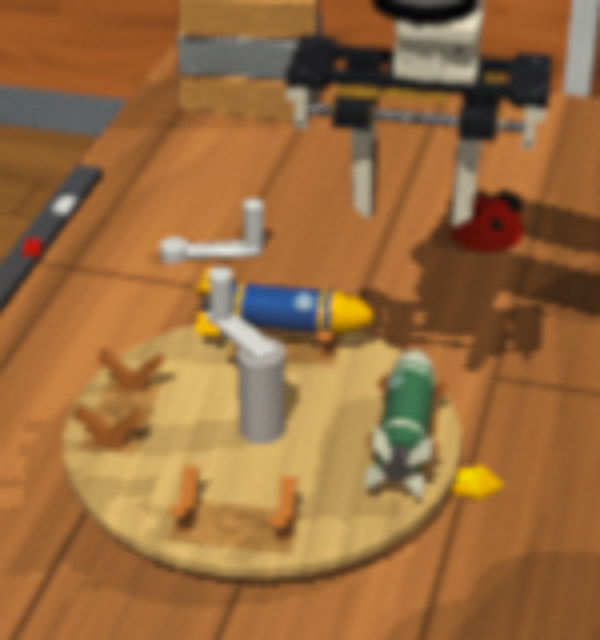

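Run:
```python
from h import *
c=cam("wrist")
p=lambda u,v,z:atz(c,u/1.5-.17,v/1.5-.17,z)
print(p(692,363,.168),p(592,272,.126))
go(.639,-.049,.142,141)
```

```text
[ 0.64215486 -0.04720835  0.168     ] [ 0.59503619 -0.00916444  0.126     ]
t 46.0 tcp [ 0.4709 -0.0232  0.261 ] yaw 95.7 F [ 0.8 -0.  -0.5] op 0.0604 tilt [ 5.8e-03 -9.0e-04 -1.0e+00]
 turn -0.7906
 shift after turn [-146.3   85.4  119.9]
 shift [-42.2 164.  119.9]
```

>>> send_rows:
  targets:
    - [0.3,[0,0,0],-0.132]
    - [0.3,[0,0,0],-0.132]
    - [0.3,[0,0,0],-0.132]
    - [0.3,[0,0,0],-0.132]
    - [0.3,[0,0,0],-0.132]
    - [0.3,[0,0,0],-0.131]
    - [0.3,[-25,15,0],0]
    - [0.3,[-35,20,0],0]
    - [0.3,[-35,20,0],0]
    - [0.3,[-35,20,0],0]
    - [0.3,[-17,10,0],0]
    - [0.3,[0,0,40],0]

```text
t: 47.2
tool_pos: [0.6418, -0.0502, 0.2213]
orientation: [1.046, 2.954, 0.002]
force: [1.4, 0.0, 0.1]
opening: 0.0603
```

>>> send_rows:
  targets:
    - [0.3,[0,0,0],0]
    - [0.3,[0,0,0],0]

```text
t: 47.4
tool_pos: [0.6353, -0.049, 0.2153]
orientation: [-1.046, -2.957, 0.001]
force: [-0.4, -0.0, 0.5]
opening: 0.0606
```

Run:
```python
from h import *
c=cam("wrist");save(c,"w35.png")
go(.640,-.0485,.142,141)
```

```text
t 47.45 tcp [ 0.6364 -0.0492  0.2175] yaw 141.03 F [ 0.8 -0.3  1.3] op 0.0605 tilt [-1.7e-03  3.0e-04 -1.0e+00]
 turn 0.0005
 shift after turn [-2.5  2.9 75.5]
 shift [-2.5  2.9 75.5]
```

View pics/w35.png

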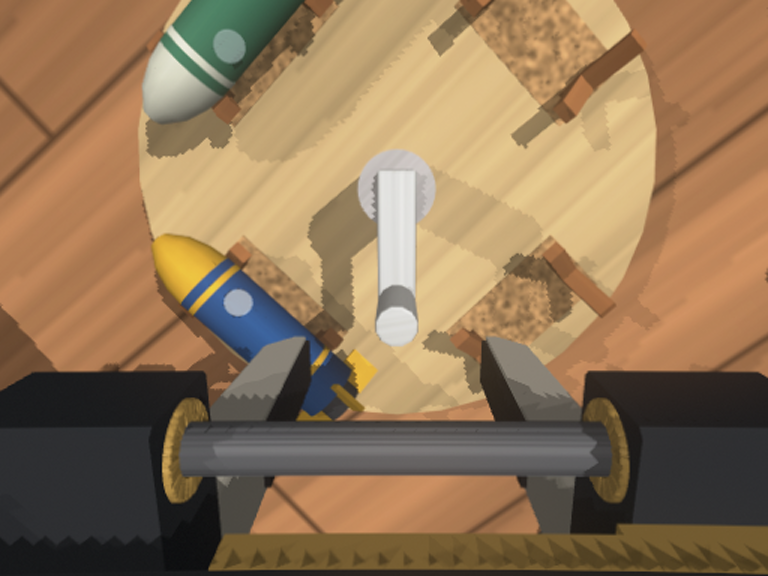

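>>> send_rows:
  targets:
    - [0.3,[-2.5,1.5,20],0]
    - [0.3,[0,0,25],0]
    - [0.3,[0,0,20],0]
    - [0.3,[0,0,10],0]
    - [0.3,[0,0,0],0]
    - [-1,[0,0,0],0]
    - [-1,[0,0,0],0]
    - [-1,[0,0,0],0]
    - [-1,[0,0,0],0]
    - [-1,[0,0,0],0]
    - [-1,[0,0,0],0]
    - [-1,[0,0,0],0]
  newtons: 15

```text
t: 48.65
tool_pos: [0.6401, -0.0501, 0.1428]
orientation: [1.048, 2.961, -0.001]
force: [-0.6, -3.2, 2.6]
opening: 0.0193
```

>>> send_rows:
  targets:
    - [-1,[0.1,2,0],-0.035]
    - [-1,[0.1,3,0],-0.052]
    - [-1,[0.15,4,0],-0.07]
    - [-1,[0.15,4,0],-0.07]
    - [-1,[0.15,4,0],-0.07]
    - [-1,[0.15,4,0],-0.07]
    - [-1,[0.15,4,0],-0.07]
    - [-1,[0.15,4,0],-0.07]
    - [-1,[0.15,4,0],-0.07]

```text
t: 49.55
tool_pos: [0.6519, -0.02, 0.1428]
orientation: [-0.159, -3.137, 0.001]
force: [-5.0, -2.7, 5.2]
opening: 0.0196
```

Run:
```python
from h import *
go(.640,-.0485,.142,231)
A=cam("side");cv2.imwrite("pics/d36.png",cv2.resize(A["color"][100:260,180:330,::-1],None,fx=4,fy=4))
```

```text
t 49.55 tcp [ 0.6519 -0.02    0.1428] yaw 174.21 F [-5.  -2.7  5.2] op 0.0196 tilt [-1.1e-03 -6.0e-04 -1.0e+00]
 turn -0.9911
 shift after turn [29.6 -8.7  0.8]
 shift [  8.9 -29.6   0.8]
```

View pics/d36.png

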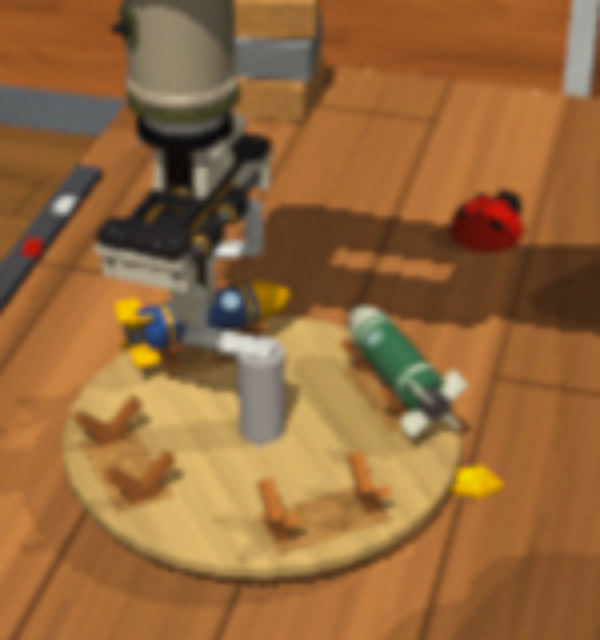

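>>> send_rows:
  targets:
    - [-1,[0.15,4.3,0],-0.075]
    - [-1,[0.15,4.3,0],-0.075]
    - [-1,[0.15,4.3,0],-0.075]
    - [-1,[0.15,4.3,0],-0.075]
    - [-1,[0.15,4.3,0],-0.075]
    - [-1,[0.15,4.3,0],-0.075]
    - [-1,[0.15,4.3,0],-0.075]
    - [-1,[0.15,4.3,0],-0.075]
    - [-1,[0.15,4.3,0],-0.075]
    - [-1,[0.15,4.3,0],-0.075]
    - [-1,[0.15,4,0],-0.07]
    - [-1,[0.15,4,0],-0.07]

```text
t: 50.8
tool_pos: [0.6352, 0.0272, 0.1428]
orientation: [1.206, -2.9, -0.001]
force: [-5.4, -1.4, 4.5]
opening: 0.0199
```

>>> send_rows:
  targets:
    - [-1,[0.1,3.5,0],-0.06]
    - [-1,[0.1,2,0],-0.03]
    - [-1,[0,0,0],0]
    - [0.1,[0,0,0],0]
    - [0.1,[0,0,0],0]
    - [0.1,[0,0,0],0]
    - [0.1,[0,0,-30],0]
    - [0.1,[0,0,-45],0]
    - [0.1,[0,0,-45],0]
    - [0.1,[0,0,0],0]
    - [0.1,[0,0,0],0]
    - [0.1,[0,0,0],0]

```text
t: 52.0
tool_pos: [0.6312, 0.0307, 0.2608]
orientation: [1.332, -2.843, -0.002]
force: [0.3, 0.4, -0.7]
opening: 0.0509
```

Run:
```python
from h import *
go(.46,.30,.26,180)
c=cam("wrist");save(c,"w37.png")
A=cam("side");save(A,"d37.png")
A=cam("scene");save(A,"s37.png")
```

```text
t 52.0 tcp [0.6312 0.0307 0.2608] yaw -129.78 F [ 0.3  0.4 -0.7] op 0.0509 tilt [-2.2e-03  2.0e-04 -1.0e+00]
 turn 0.8765
 shift after turn [171.2 269.3   1.2]
 shift [-97.5 303.9   1.2]
```

View pics/w37.png

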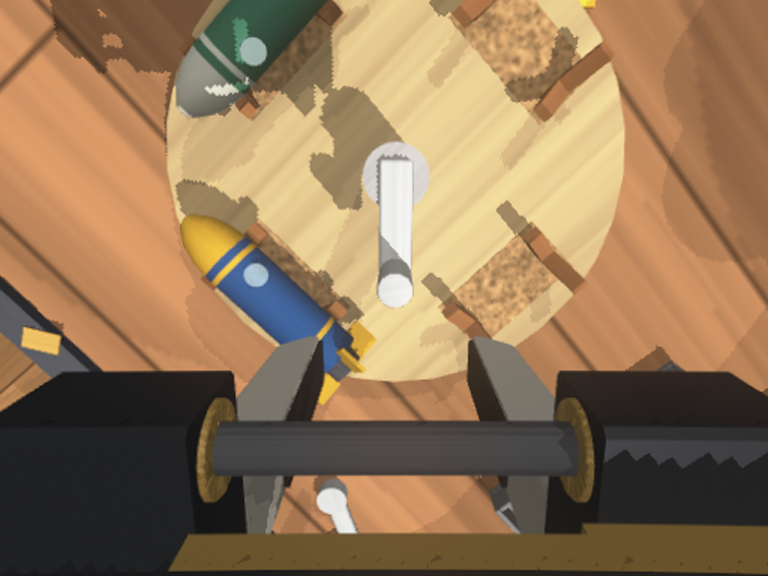

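View pics/d37.png

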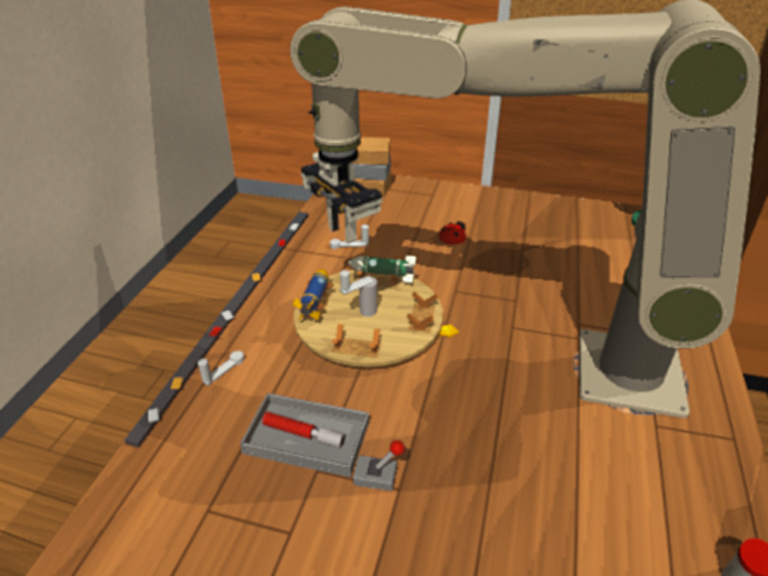

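View pics/s37.png

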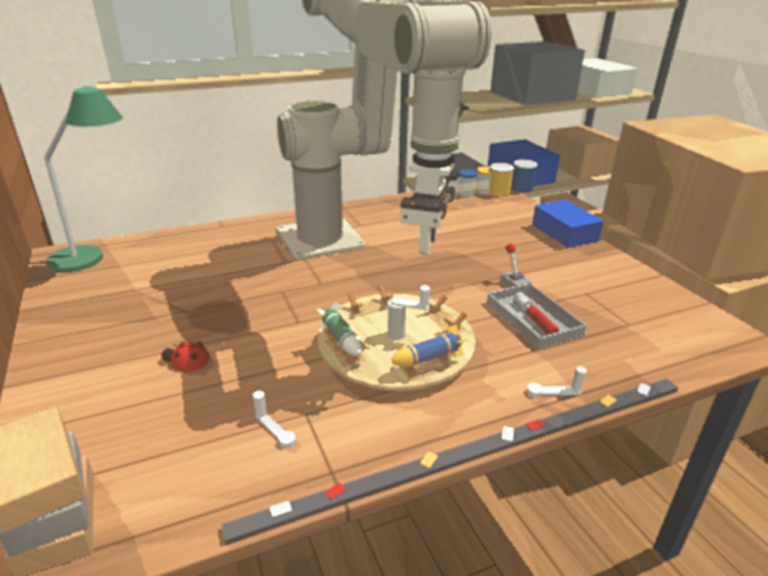

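>>> send_rows:
  targets:
    - [-1,[0,0,0],0.146]
    - [-1,[0,0,0],0.146]
    - [-1,[0,0,0],0.146]
    - [-1,[0,0,0],0.146]
    - [-1,[0,0,0],0.146]
    - [-1,[0,0,0],0.146]
    - [-1,[20,30,0],0]
    - [-1,[25,36,0],0]
    - [-1,[25,36,0],0]
    - [-1,[25,36,0],0]
    - [-1,[25,36,0],0]
    - [-1,[25,36,0],0]

```text
t: 53.35
tool_pos: [0.485, 0.2415, 0.2613]
orientation: [0.001, -3.14, 0.001]
force: [0.4, 0.4, 1.0]
opening: 0.0003
```

>>> send_rows:
  targets:
    - [-1,[25,36,0],0]
    - [-1,[25,36,0],0]
    - [-1,[0,36,0],0]
    - [-1,[0,20,0],0]
    - [-1,[0,0,0],0]
    - [-1,[0,0,0],0]

```text
t: 53.95
tool_pos: [0.4361, 0.3682, 0.2613]
orientation: [0.003, -3.14, 0.002]
force: [0.4, 0.5, 0.6]
opening: 0.0003
```

Run:
```python
from h import *
go(.380,.391,.065,180)
c=cam("wrist");save(c,"w38.png")
A=cam("side");cv2.imwrite("pics/d38.png",cv2.resize(A["color"][200:350,150:320,::-1],None,fx=4,fy=4))
```

```text
t 53.95 tcp [0.4361 0.3682 0.2613] yaw -179.91 F [0.4 0.5 0.6] op 0.0003 tilt [-0.0016 -0.0015 -1.    ]
 turn 0.0016
 shift after turn [ 55.8  23.1 196.3]
 shift [ 55.7  23.2 196.3]
```

View pics/d38.png

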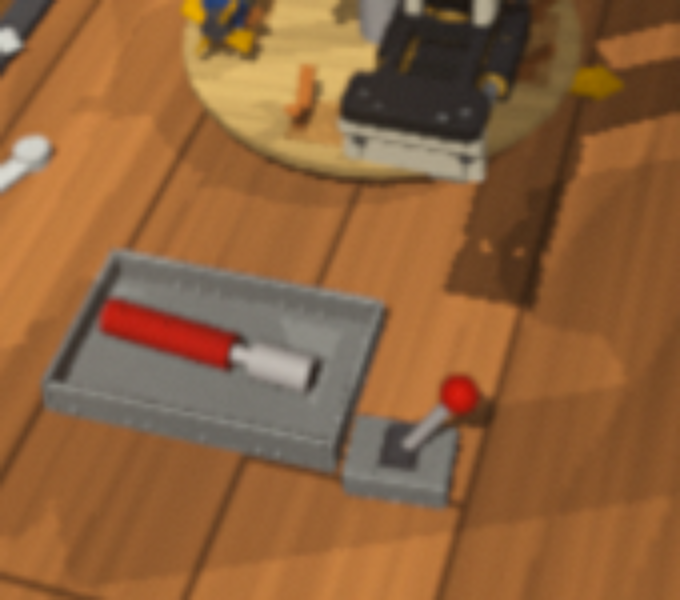

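View pics/w38.png

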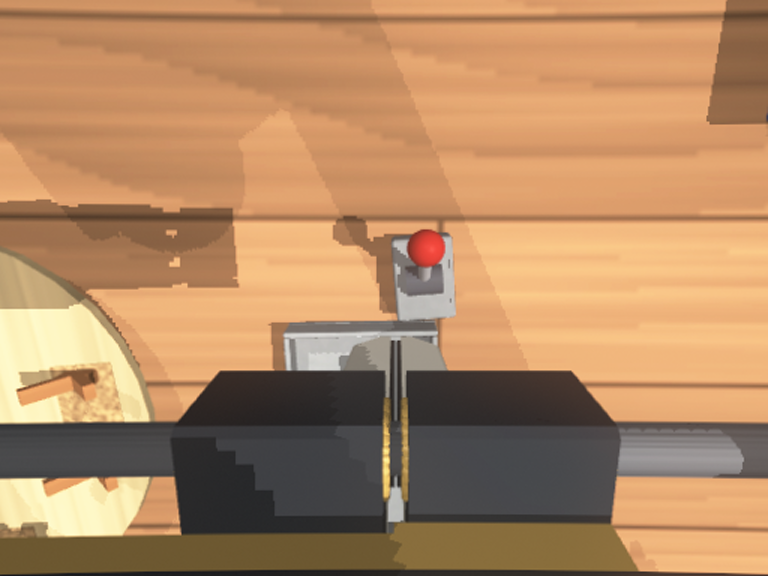

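Run:
```python
from h import *
c=cam("wrist")
p=lambda u,v,z:atz(c,u/1.5-.17,v/1.5-.17,z).round(4)
print("ball",p(426,248,.092),"pivot",p(423,278,.025),"block",p(392,240,.02),p(450,236,.02),p(399,320,.02),p(456,315,.02))
go(.375,.391,.065,180)
```

```text
ball [0.4264 0.3893 0.092 ] pivot [0.4631 0.3914 0.025 ] block [0.4324 0.3658 0.02  ] [0.4291 0.4132 0.02  ] [0.5012 0.3717 0.02  ] [0.4967 0.4202 0.02  ]
t 54.1 tcp [0.4367 0.3674 0.2621] yaw 179.97 F [ 0.4 -0.3 -0.9] op 0.0006 tilt [-5.e-04 -7.e-04 -1.e+00]
 turn -0.0004
 shift after turn [ 61.6  23.7 197.1]
 shift [ 61.7  23.7 197.1]
```

>>> send_rows:
  targets:
    - [-1,[31,12,0],0]
    - [-1,[31,12,0],0]
    - [-1,[0,0,35],0]
    - [-1,[0,0,40],0]
    - [-1,[0,0,40],0]
    - [-1,[0,0,40],0]
    - [-1,[0,0,30],0]
    - [-1,[0,0,12],0]
    - [-1,[0,0,0],0]

```text
t: 55.0
tool_pos: [0.3738, 0.3909, 0.0639]
orientation: [-0.001, -3.139, 0.004]
force: [-0.2, -1.4, -0.0]
opening: 0.0007
```

>>> send_rows:
  targets:
    - [-1,[-10,0,0],0]
    - [-1,[-12,0,0],0]
    - [-1,[-12,0,0],0]
    - [-1,[-12,0,0],0]
    - [-1,[-12,0,0],0]
    - [-1,[-12,0,0],0]
    - [-1,[-12,0,0],0]
    - [-1,[-8,0,0],0]
    - [-1,[0,0,0],0]

```text
t: 55.9
tool_pos: [0.4656, 0.3922, 0.0652]
orientation: [0.0, 3.141, -0.0]
force: [-0.5, -0.3, 0.8]
opening: 0.0006
```

Run:
```python
from h import *
go(.475,.391,.065,180)
A=cam("side");cv2.imwrite("pics/d39.png",cv2.resize(A["color"][200:350,150:320,::-1],None,fx=4,fy=4))
A=cam("scene");cv2.imwrite("pics/s39.png",cv2.resize(A["color"][100:250,280:430,::-1],None,fx=4,fy=4))
```

```text
t 55.9 tcp [0.4656 0.3922 0.0652] yaw 180.0 F [-0.5 -0.3  0.8] op 0.0006 tilt [ 2.e-04 -3.e-04 -1.e+00]
 turn -0.0001
 shift after turn [-9.4 -1.2  0.2]
 shift [-9.4 -1.2  0.2]
```

View pics/d39.png

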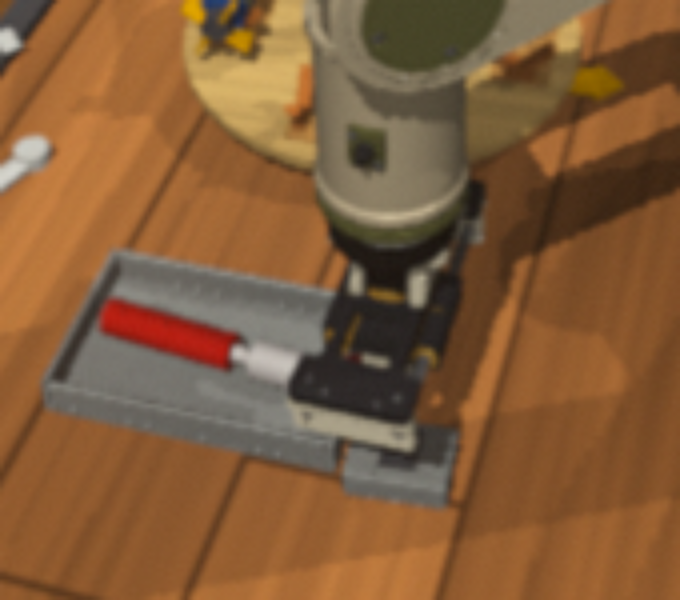

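View pics/s39.png

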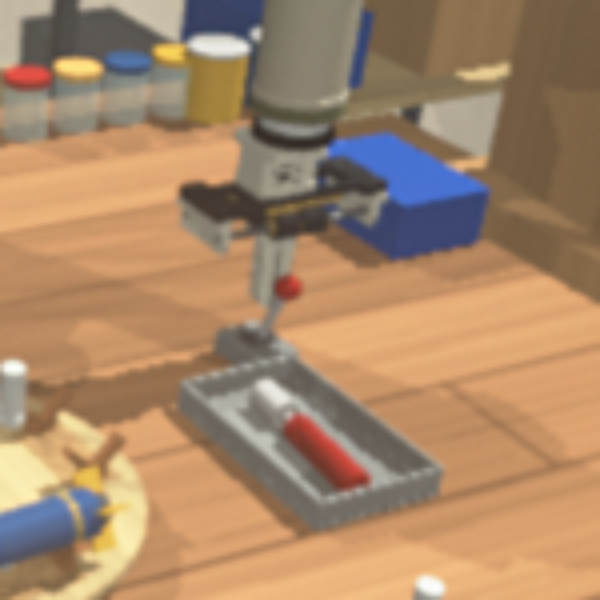

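Past vertical; push on slowly until the stop.

>>> send_rows:
  targets:
    - [-1,[-3,0,0],0]
    - [-1,[-3,0,0],0]
    - [-1,[-2,0,0],0]
    - [-1,[0,0,0],0]

```text
t: 56.4
tool_pos: [0.4726, 0.3926, 0.0655]
orientation: [-0.001, 3.142, 0.0]
force: [-0.6, -0.3, -0.3]
opening: 0.0006
```

>>> send_rows:
  targets:
    - [-1,[-1.5,0,0],0]
    - [-1,[-1.5,0,0],0]
    - [-1,[0,0,0],0]

```text
t: 56.7
tool_pos: [0.4738, 0.3926, 0.0651]
orientation: [0.002, -3.138, 0.001]
force: [-8.2, 0.4, 3.4]
opening: 0.0006
```

Run:
```python
from h import *
go(.475,.391,.065,180)
A=cam("scene");cv2.imwrite("pics/s40.png",cv2.resize(A["color"][100:250,280:430,::-1],None,fx=4,fy=4))
```

```text
t 56.7 tcp [0.4738 0.3926 0.0651] yaw -179.94 F [-8.2  0.4  3.4] op 0.0006 tilt [-3.5e-03 -5.0e-04 -1.0e+00]
 turn 0.0011
 shift after turn [-1.2 -1.6  0.1]
 shift [-1.2 -1.6  0.1]
```

View pics/s40.png

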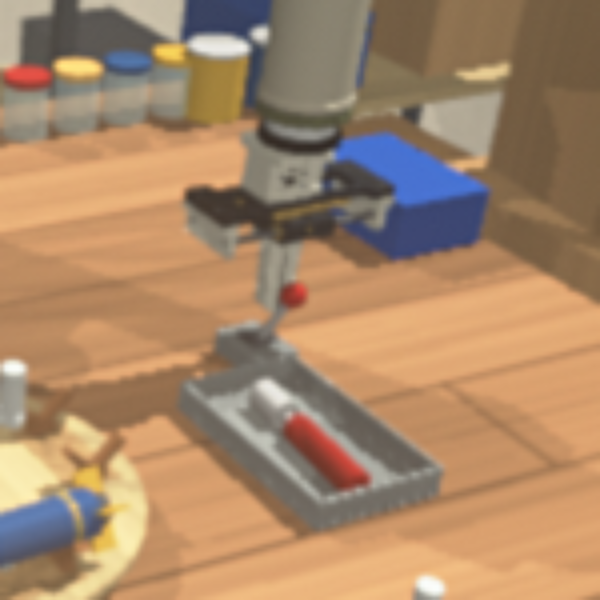

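>>> send_rows:
  targets:
    - [-1,[-1,0,0],0]
    - [-1,[0,0,0],0]
    - [-1,[10,0,0],0]
    - [-1,[30,0,0],0]
    - [-1,[30,0,0],0]
    - [-1,[20,0,0],0]
    - [-1,[0,0,-40],0]
    - [-1,[0,0,-45],0]
    - [-1,[0,0,-45],0]
    - [-1,[0,0,-45],0]
    - [-1,[0,0,0],0]
    - [-1,[0,0,0],0]

```text
t: 57.95
tool_pos: [0.3875, 0.3931, 0.2424]
orientation: [-0.001, 3.138, 0.004]
force: [0.5, -0.8, 0.0]
opening: 0.0003
```

Run:
```python
from h import *
go(.475,.391,.065,180)
A=cam("side");save(A,"d41.png")
B=cam("scene");save(B,"s41.png")
c=cam("wrist");save(c,"w41.png")
```

```text
t 57.95 tcp [0.3875 0.3931 0.2424] yaw -179.97 F [ 0.5 -0.8  0. ] op 0.0003 tilt [ 0.0037  0.0026 -1.    ]
 turn 0.0005
 shift after turn [-86.9  -2.5 177.8]
 shift [-86.9  -2.6 177.8]
```

View pics/d41.png

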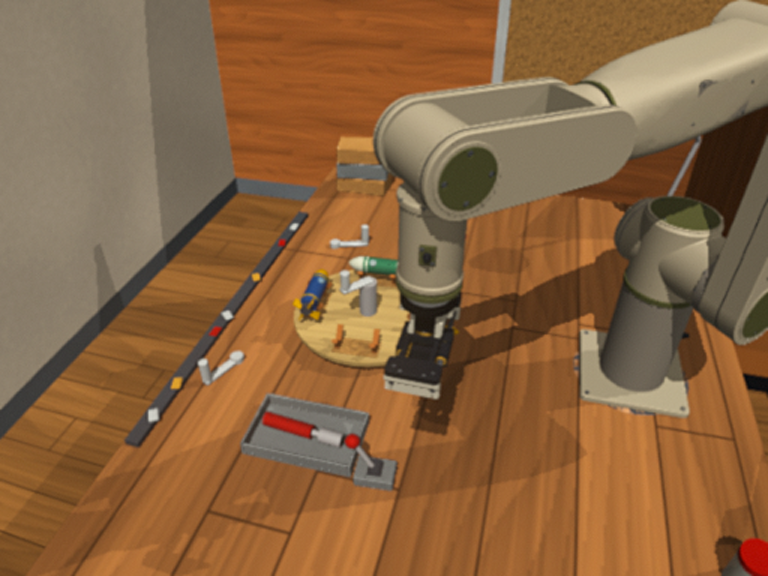

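View pics/s41.png

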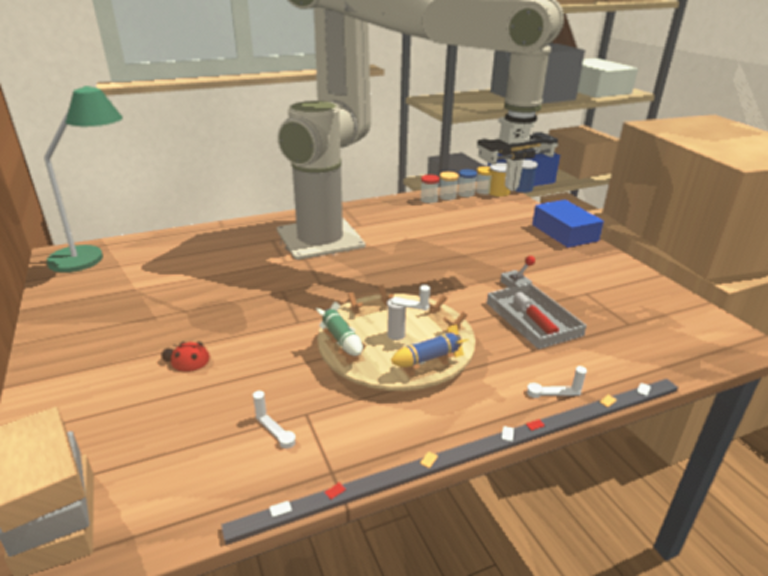

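View pics/w41.png

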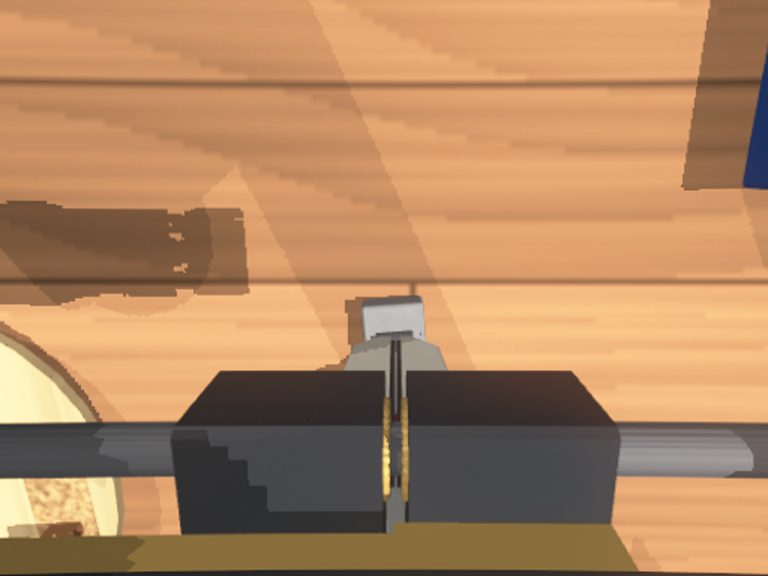

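Run:
```python
from h import *
A=cam("scene");B=cam("side")
def ball(c,x0,x1,y0,y1):
    im=c["color"].astype(int);m=(im[:,:,0]>130)&(im[:,:,1]<60)&(im[:,:,2]<60)
    k=np.zeros_like(m);k[y0:y1,x0:x1]=1;ys,xs=np.nonzero(m&k);return xs.mean(),ys.mean(),xs.size
a=ball(A,345,362,165,182);b=ball(B,228,243,287,301);print(a,b)
P,e=tri(A,a[:2],B,b[:2]);print(P,e,np.degrees(np.arctan2(P[0]-.463,P[2]-.025)))
ticket.close_job()
```

```text
(np.float64(352.625), np.float64(174.125), 8) (np.float64(234.11111111111111), np.float64(293.7936507936508), 63)
[0.50359535 0.39300874 0.08979403] 0.0024625347639071872 32.068342802330626
the job is handed in; nothing more can be done
```

The job is done and handed in at about 58 s of the 210 s allowed. No verdict was reported.

- **Nut driver:** it lies flat in the grey tool tray.
- **Rockets:** blue and green are each on their side in a cradle of their own. Both were set down at the pointer, with one click of the carousel after each. No chrome rocket showed in any camera, so I took it as absent.
- **Carousel:** in the last pictures from above, the deck sits in a click with an empty cradle at the pointer.
- **Lamp:** I pushed the lever over last, until it met its stop at about 8 N. The tip then measured about 32° past upright, where about 29° was expected. It was about 29° the other way before.
- **Bystanders:** the ladybird and the loose crank handle were not touched.

**What went differently**
- The green rocket was knocked over while the arm was at the tray, so I picked it up from where it lay.
- My first try at tipping the blue rocket only slid it along the bench, and bringing it back nudged the fallen green one slightly. The second try laid it down gently.
- The green rocket sits perhaps 3–4 mm off the middle of its cradle along its length. In the pictures it rests in both saddles.
- The scene and side cameras disagreed by up to about 10 mm on some points, so I relied on the wrist camera for the carousel, driver, rockets and tray.

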